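# Level measure of turned balls

## Robot

A 7-joint arm with a two-finger parallel gripper is mounted at the origin on the work surface. World frame = base frame: x ahead of the robot, y to its left, z up, the work surface at z = 0. Lengths are in mm, angles in degrees, forces in N, time in s.
With the tool pointing down it reaches from about 375 to 925 mm from the base axis. Payload 3.1 kg.
Tool frame: the origin (TCP) lies at the very end of the fingers, on their centre line; the grasp point (between the pads) lies 19 mm behind it; z points along the fingers, x is the direction in which the jaws open and shut, and the axes are right-handed (so a half turn about z gives the same grasp; the last joint's range is limited). The gripper opens to 85 mm and grips with 20 to 120 N. Pads are 22 mm wide; open, the fingers measure 114 mm over their backs; the gripper's body (76 mm by 85 mm) begins 54 mm behind the grasp point. The pads swing forward as they close: fully open they stand 13 mm farther back than shut.
Start: joints at [65.558, 21.939, 2.515, 91.553, -1.026, 66.532, -2.859], TCP at [209.91, -615.175, 192.169] pointing down, gripper open.
Joint ranges: [-149.38, 149.38], [-23.57, 123.04], [-84.95, 90], [0, 143.3], [-89.99, 269.99], [3.08, 112.72], [-163.45, 163.45]. Speed limits (degrees/s): [159.86, 159.86, 180, 180, 180, 180, 180].

## Interface

Orientations are given as [roll, pitch, yaw] about the fixed x, y, z axes, in that order (R = Rz(yaw) Ry(pitch) Rx(roll)).
In Python, from cell import * gives the robot as it stands. The module is installed in compiled form; this text tells all that it offers.
- The arm moves only by the shell command python3 -m creep 'ROWS' [FORCE]. ROWS is JSON, a list that holds one entry, the list of rows, each a list of 5 numbers: the shift along the tool's x, y, z in cm, then the turn about the tool's z in rad, then the finger opening in cm, from 0 to 8.54. In form: [[[dx, dy, dz, turn, grip], ...]]. A call has 1 to 5 rows; each row shifts and turns the pose as measured when the row begins, along the tool's axes as they then stand; what a row does not reach is not made up. A row lasts 1/8 s, in which the tool goes at most 62.5 mm and 10.7 degrees, less where a joint would pass 70% of its speed; a pose out of reach is approached as far as the arm can. A call is refused whole if a number of a shift passes 6.25 or a number of a turn 0.188, either way. A call with a gripper value outside its range is refused whole. The fingers move at their own pace and stop on an object; FORCE is the grip in N (left out, the last holds). Time passes only in rows, so rows that do not move let the fingers close. It gives the time, the measured TCP pose, the force and the opening at its end, in the units of the state.
- get_state(): the state, without advancing time (a new reading comes with each control period).
- get_image(name): name is "side" or "top" or "wrist"; returns a dict with "color" (384x512x3 uint8, red, green, blue), "mtx" (3x3 intrinsics, pixels), "k1" (the pictures are not rectified: a ray, as slopes to the right and down, at radius r is drawn at 1 + k1 r^2 times it, then the intrinsics apply), "xyz" and "attitude" of the camera in the world; the wrist camera has in their place "T_tool_cam" (4x4, takes a point from camera to tool coordinates, whose origin is the TCP and whose axes are the tool frame's). Camera axes: x right, y down, z forward; pixel columns grow to the right and rows downward; lengths in mm; the calibration is good to about 2 mm. A picture is of the moment at which its call begins: read the wrist's pose just before it. There is no depth.
- finish_job(): hands the job in, once; it reports no verdict.
The state is a dict: "clock": time; "joint_pos": joint angles; "qvel": joint speeds; "joint_torque": joint torques, N m; "eef_pos": TCP position; "tcp_rot": TCP orientation; "force": force on the tool from outside, world axes, zero at the start; "ft_torque": the same for the moment, N m; "opening": finger opening in mm.
Only numpy, scipy, OpenCV 4.12 (cv2) and the standard library are available. Lean on these libraries where they do the work, as an engineer would, in place of code of your own. Each camera call takes 0.05 s, during which the arm holds its last target.

## Task

Scoop up a load of wooden balls from the hopper's chute with the measuring scoop, then draw the loaded scoop sideways close beneath the brass strike bar so that just a level layer of four balls is left and the surplus drops back into the hopper. Stand the scoop upright in the middle of the cork mat with its four balls and let go; every other ball must be in the hopper, and the mallet, jar and wooden block stay where they are.

Things in the scene. Friction and masses are not known exactly. Their poses are not given: they have to be found in the camera images.
- hopper: Fixed plywood hopper, 256 (x) by 278 (y) mm; origin on the bench under its middle; x points to its clear far wall (inner face x 120 mm, 145 high), y to its left. Right side: a chute with the balls. Left part (y -24 to 115 mm): an apron 55 mm high at the chute, rising at 8 degrees to 75 mm, so strays roll back into the chute; outer wall 105, near wall 100 mm high
- chute (a point): On the chute floor's surface, mid-width (hopper x 0, y -65 mm), 25 mm above the bench; axes are the hopper's. The straight chute is 82 mm wide, runs along x from its open near end (hopper x -128) to the far wall (x 120); its floor slopes down towards +x by 6 degrees (0.105 rad). Its outer (right) wall is 102 mm high above the bench, then flares out at 45 degrees to 146 mm at y -155; its inner wall is 50 mm high
- strike (a point): On the lower edge of the fixed brass strike bar, 126 mm above the bench; axes are the hopper's; hopper x 58, y 10 mm. The bar, 10 mm wide (y) and 16 high, runs level along x from a post on the far wall to its free end 22 mm to the -x side of this point. With its pan's middle under this point the scoop's back wall clears the bar's end by 9 mm and its lip the far wall by 20 mm
- pan (a point): Middle of the underside of the loose scoop (150 to 260 g); x to its front lip, z up. Metal pan 62 (x) by 66 (y) mm inside, 71 wide outside, floor 3 thick, sides 24 high falling to 12 in front, back wall 50 high at x -31 to -35. Front: a ramp from its thin edge at x 42 up to 6 mm at x 32, then a drop to the floor; a low rib along x makes two lanes. It takes four balls in one layer, their tops 33 mm above the underside
- scoop_handle (a point): Where to grip the scoop: on the axis of its upright dark wooden handle (24 by 24 mm square, sides along the scoop's axes), 47 mm behind (-x) point pan and 105 mm above the underside; the handle's top is at 125 mm
- mat_center (a point): Centre of the fixed round cork mat, 136 mm across, 4 mm thick (this point lies half-way through it)
- place0 (a point): Place for a ball in the scoop's pan, front left: centre of a ball lying there, 18 mm above the underside
- place1 (a point): Place for a ball in the scoop's pan, front right: centre of a ball lying there, 18 mm above the underside
- place2 (a point): Place for a ball in the scoop's pan, back left: centre of a ball lying there, 18 mm above the underside
- place3 (a point): Place for a ball in the scoop's pan, back right: centre of a ball lying there, 18 mm above the underside
- ball0_center (a point): Centre of a loose dark ball of waxed, slippery wood, 30 mm across, 11 g; the nine are alike and start at the low end of the chute
- ball1_center (a point): Centre of a loose dark ball of waxed, slippery wood, 30 mm across, 11 g; the nine are alike and start at the low end of the chute
- ball2_center (a point): Centre of a loose dark ball of waxed, slippery wood, 30 mm across, 11 g; the nine are alike and start at the low end of the chute
- ball3_center (a point): Centre of a loose dark ball of waxed, slippery wood, 30 mm across, 11 g; the nine are alike and start at the low end of the chute
- ball4_center (a point): Centre of a loose dark ball of waxed, slippery wood, 30 mm across, 11 g; the nine are alike and start at the low end of the chute
- ball5_center (a point): Centre of a loose dark ball of waxed, slippery wood, 30 mm across, 11 g; the nine are alike and start at the low end of the chute
- ball6_center (a point): Centre of a loose dark ball of waxed, slippery wood, 30 mm across, 11 g; the nine are alike and start at the low end of the chute
- ball7_center (a point): Centre of a loose dark ball of waxed, slippery wood, 30 mm across, 11 g; the nine are alike and start at the low end of the chute
- ball8_center (a point): Centre of a loose dark ball of waxed, slippery wood, 30 mm across, 11 g; the nine are alike and start at the low end of the chute
- mallet: Bystander: turned wooden mallet standing upright, 72 mm across, 212 mm high; origin under it
- jar: Bystander: closed amber jar, 68 mm across, 85 mm high; origin under it
- block: Bystander: light wooden carving blank 150 x 70 x 30 mm; origin under its middle

How it is judged (in metres and radians):
On the way, in this order (a step that is already met when the one before it is completed fails the run):
1. the scoop, with at least one ball in it, has been lifted clear of the chute (underside over 60 mm above the bench) (height (world z) of pan above 0.06 m and distance between any of ball0_center, ball1_center, ball2_center, ball3_center, ball4_center, ball5_center, ball6_center, ball7_center, ball8_center and pan below 0.05 m), for 0.1 s.
2. the scoop's middle passes close under the strike bar (underside 31 to 43 mm below the bar's lower edge, pan under the bar) (z of pan in the frame of strike between -0.043 and -0.031 m and x of pan in the frame of strike between -0.02 and 0.015 m and y of pan in the frame of strike between -0.012 and 0.012 m), for 0.05 s.
3. drawn out beside the bar (middle 40 to 140 mm to either side of it, underside over 60 mm above the bench), the scoop holds a ball in each of its four places (distance between any of ball0_center, ball1_center, ball2_center, ball3_center, ball4_center, ball5_center, ball6_center, ball7_center, ball8_center and place0 below 0.013 m and distance between any of ball0_center, ball1_center, ball2_center, ball3_center, ball4_center, ball5_center, ball6_center, ball7_center, ball8_center and place1 below 0.013 m and distance between any of ball0_center, ball1_center, ball2_center, ball3_center, ball4_center, ball5_center, ball6_center, ball7_center, ball8_center and place2 below 0.013 m and distance between any of ball0_center, ball1_center, ball2_center, ball3_center, ball4_center, ball5_center, ball6_center, ball7_center, ball8_center and place3 below 0.013 m and height (world z) of pan above 0.06 m and (y of pan in the frame of strike between 0.04 and 0.14 m or y of pan in the frame of strike between -0.14 and -0.04 m)), for 0.1 s.
At the end, for the whole second after the job is handed in: The scoop stands upright (within 0.1 rad) on the mat, the middle of its pan within 35 mm of the mat's centre and its underside resting on the mat (below 9 mm), with a ball in each of its four places (within 13 mm) and none on top; all other balls lie in the hopper (distance between any of ball0_center, ball1_center, ball2_center, ball3_center, ball4_center, ball5_center, ball6_center, ball7_center, ball8_center and place0 below 0.013 m and distance between any of ball0_center, ball1_center, ball2_center, ball3_center, ball4_center, ball5_center, ball6_center, ball7_center, ball8_center and place1 below 0.013 m and distance between any of ball0_center, ball1_center, ball2_center, ball3_center, ball4_center, ball5_center, ball6_center, ball7_center, ball8_center and place2 below 0.013 m and distance between any of ball0_center, ball1_center, ball2_center, ball3_center, ball4_center, ball5_center, ball6_center, ball7_center, ball8_center and place3 below 0.013 m and ((x of ball0_center in the frame of hopper between -0.13 and 0.122 m and y of ball0_center in the frame of hopper between -0.109 and 0.117 m and z of ball0_center in the frame of hopper between 0.015 and 0.12 m) or distance between ball0_center and place0 below 0.013 m or distance between ball0_center and place1 below 0.013 m or distance between ball0_center and place2 below 0.013 m or distance between ball0_center and place3 below 0.013 m) and ((x of ball1_center in the frame of hopper between -0.13 and 0.122 m and y of ball1_center in the frame of hopper between -0.109 and 0.117 m and z of ball1_center in the frame of hopper between 0.015 and 0.12 m) or distance between ball1_center and place0 below 0.013 m or distance between ball1_center and place1 below 0.013 m or distance between ball1_center and place2 below 0.013 m or distance between ball1_center and place3 below 0.013 m) and ((x of ball2_center in the frame of hopper between -0.13 and 0.122 m and y of ball2_center in the frame of hopper between -0.109 and 0.117 m and z of ball2_center in the frame of hopper between 0.015 and 0.12 m) or distance between ball2_center and place0 below 0.013 m or distance between ball2_center and place1 below 0.013 m or distance between ball2_center and place2 below 0.013 m or distance between ball2_center and place3 below 0.013 m) and ((x of ball3_center in the frame of hopper between -0.13 and 0.122 m and y of ball3_center in the frame of hopper between -0.109 and 0.117 m and z of ball3_center in the frame of hopper between 0.015 and 0.12 m) or distance between ball3_center and place0 below 0.013 m or distance between ball3_center and place1 below 0.013 m or distance between ball3_center and place2 below 0.013 m or distance between ball3_center and place3 below 0.013 m) and ((x of ball4_center in the frame of hopper between -0.13 and 0.122 m and y of ball4_center in the frame of hopper between -0.109 and 0.117 m and z of ball4_center in the frame of hopper between 0.015 and 0.12 m) or distance between ball4_center and place0 below 0.013 m or distance between ball4_center and place1 below 0.013 m or distance between ball4_center and place2 below 0.013 m or distance between ball4_center and place3 below 0.013 m) and ((x of ball5_center in the frame of hopper between -0.13 and 0.122 m and y of ball5_center in the frame of hopper between -0.109 and 0.117 m and z of ball5_center in the frame of hopper between 0.015 and 0.12 m) or distance between ball5_center and place0 below 0.013 m or distance between ball5_center and place1 below 0.013 m or distance between ball5_center and place2 below 0.013 m or distance between ball5_center and place3 below 0.013 m) and ((x of ball6_center in the frame of hopper between -0.13 and 0.122 m and y of ball6_center in the frame of hopper between -0.109 and 0.117 m and z of ball6_center in the frame of hopper between 0.015 and 0.12 m) or distance between ball6_center and place0 below 0.013 m or distance between ball6_center and place1 below 0.013 m or distance between ball6_center and place2 below 0.013 m or distance between ball6_center and place3 below 0.013 m) and ((x of ball7_center in the frame of hopper between -0.13 and 0.122 m and y of ball7_center in the frame of hopper between -0.109 and 0.117 m and z of ball7_center in the frame of hopper between 0.015 and 0.12 m) or distance between ball7_center and place0 below 0.013 m or distance between ball7_center and place1 below 0.013 m or distance between ball7_center and place2 below 0.013 m or distance between ball7_center and place3 below 0.013 m) and ((x of ball8_center in the frame of hopper between -0.13 and 0.122 m and y of ball8_center in the frame of hopper between -0.109 and 0.117 m and z of ball8_center in the frame of hopper between 0.015 and 0.12 m) or distance between ball8_center and place0 below 0.013 m or distance between ball8_center and place1 below 0.013 m or distance between ball8_center and place2 below 0.013 m or distance between ball8_center and place3 below 0.013 m) and horizontal distance between pan and mat_center below 0.035 m and angle between pan's own z axis and vertical below 0.1 rad and height (world z) of pan below 0.009 m); the robot touches nothing.
It fails at once if the mallet is shifted by more than 25 mm (distance of mallet from where it was at the start of the episode above 0.025 m).
It fails at once if the jar is shifted by more than 25 mm (distance of jar from where it was at the start of the episode above 0.025 m).
It fails at once if the block is shifted by more than 25 mm (distance of block from where it was at the start of the episode above 0.025 m).
It also fails if it takes over 72 s, if anything falls off the work surface, if the arm or the gripper's body presses on something with over 40 N, if the wrist force passes 120 N, or if a joint passes its speed limit or range.

## Working session

There is one attempt and no reset: what is moved stays moved. The work goes in short steps, Python scripts to look and compute and a shell command to move; the robot and the scene stay as the last step left them, time stands still between calls to the robot, and variables do not carry over. Pictures are saved under pics/ and viewed, and the job is handed in when it is done.

```bash
mkdir -p pics; ls; python3 - <<'E'
from cell import *
import cv2
print(get_state())
for n in ("side","top","wrist"):
    im=get_image(n); cv2.imwrite(f"pics/{n}0.png",im["color"][:,:,::-1])
    print(n,{k:v for k,v in im.items() if k!="color"})
E
```

```text
pics
{'clock': 0.0, 'joint_pos': array([65.55671606, 21.99405972,  2.51279976, 91.64962597, -1.02597014,
       66.53244863, -2.85854784]), 'qvel': array([ 0.05262016,  0.00981217,  0.03959085,  0.05338733, -0.00599725,
        0.14267588,  0.03829634]), 'joint_torque': array([-4.76718396e-04, -4.33455527e+01,  1.02405198e+00, -2.49509490e+01,
        1.04430070e-02,  1.13661349e-02,  5.44730938e-06]), 'eef_pos': array([ 209.53414638, -614.18210689,  190.75949394]), 'tcp_rot': array([ 1.79991530e+02,  1.53390619e-01, -7.11565413e+01]), 'force': array([ 0.56098104, -0.0342771 , -0.10491273]), 'ft_torque': array([-0.01511594, -0.04100274, -0.01813508]), 'opening': 85.39219451346139}
side {'mtx': array([[470.11288116,   0.        , 265.07029168],
       [  0.        , 470.11288116, 197.54566493],
       [  0.        ,   0.        ,   1.        ]]), 'k1': -0.19474427145023776, 'xyz': array([  214.24281351, -1151.16396295,   820.02827542]), 'attitude': array([-1.22051453e+02, -1.04419067e-01, -1.77068611e+01])}
top {'mtx': array([[412.44732826,   0.        , 256.12868518],
       [  0.        , 412.44732826, 196.85293385],
       [  0.        ,   0.        ,   1.        ]]), 'k1': -0.03746536394805388, 'xyz': array([ 325.73317853,  -75.04349309, 1290.56067947]), 'attitude': array([-1.67988533e+02,  1.09811861e-01, -8.44269981e+01])}
wrist {'mtx': array([[271.50745088,   0.        , 255.47497491],
       [  0.        , 271.50745088, 195.16838745],
       [  0.        ,   0.        ,   1.        ]]), 'k1': -0.0008105374640642961, 'T_tool_cam': array([[ 9.99999680e-01,  7.96142462e-04, -7.19511919e-05,
        -5.26052082e-01],
       [-7.47853629e-04,  9.63530314e-01,  2.67598158e-01,
        -6.84186247e+01],
       [ 2.82373411e-04, -2.67598019e-01,  9.63530602e-01,
        -1.82682658e+02],
       [ 0.00000000e+00,  0.00000000e+00,  0.00000000e+00,
         1.00000000e+00]])}
```

View pics/side0.png

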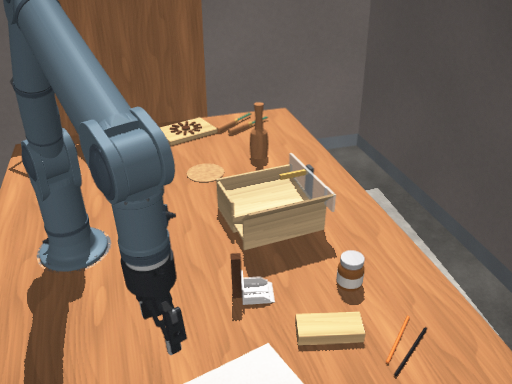

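View pics/top0.png

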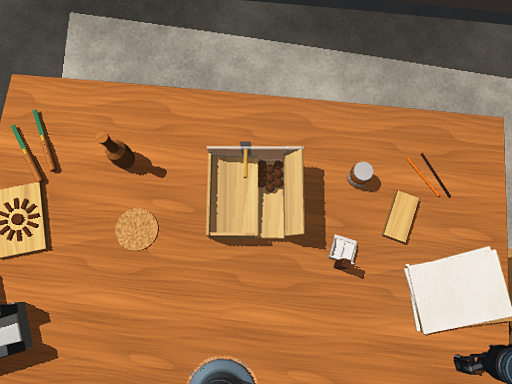

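View pics/wrist0.png

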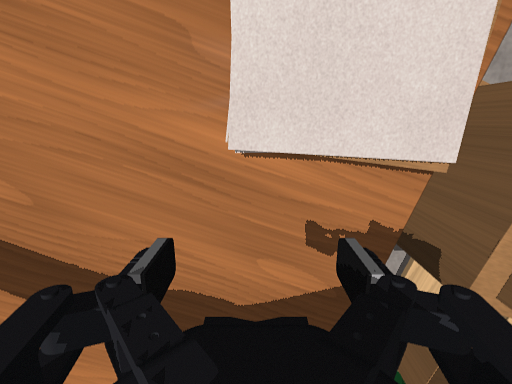

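```bash
cat > h.py <<'E'
import numpy as np, cv2
from scipy.spatial.transform import Rotation as Ro
def Rm(a): return Ro.from_euler('xyz',a,degrees=True).as_matrix()
def cam(im,st=None):
    if 'xyz' in im: return np.array(im['xyz']),Rm(im['attitude'])
    T=im['T_tool_cam']; R=Rm(st['tcp_rot']); return R@T[:3,3]+st['eef_pos'],R@T[:3,:3]
def ray(im,uv,st=None):
    K=im['mtx'];d=np.array([(uv[0]-K[0,2])/K[0,0],(uv[1]-K[1,2])/K[1,1]])
    s=d.copy()
    for _ in range(20): s=d/(1+im['k1']*(s@s))
    c,R=cam(im,st); return c,R@np.array([s[0],s[1],1])
def onz(im,uv,z,st=None):
    c,d=ray(im,uv,st); return c+d*(z-c[2])/d[2]
def proj(im,p,st=None):
    c,R=cam(im,st); q=R.T@(np.array(p)-c); s=q[:2]/q[2]; s=s*(1+im['k1']*(s@s))
    return s*im['mtx'][0,0]+im['mtx'][:2,2]
def meet(rays):
    A=0;b=0
    for c,d in rays:
        d=d/np.linalg.norm(d);P=np.eye(3)-np.outer(d,d);A=A+P;b=b+P@c
    return np.linalg.solve(A,b)
def crop(im,x0,x1,y0,y1,f,name):
    cv2.imwrite('pics/'+name,cv2.resize(im['color'][y0:y1,x0:x1,::-1],None,fx=f,fy=f,interpolation=cv2.INTER_CUBIC))
E
python3 - <<'E'
from cell import *
from h import *
t=get_image('top');s=get_image('side')
crop(t,200,380,135,275,4,'t1.png'); crop(s,210,350,150,320,3.5,'s1.png')
E
```

```text
(no output)
```

View pics/t1.png

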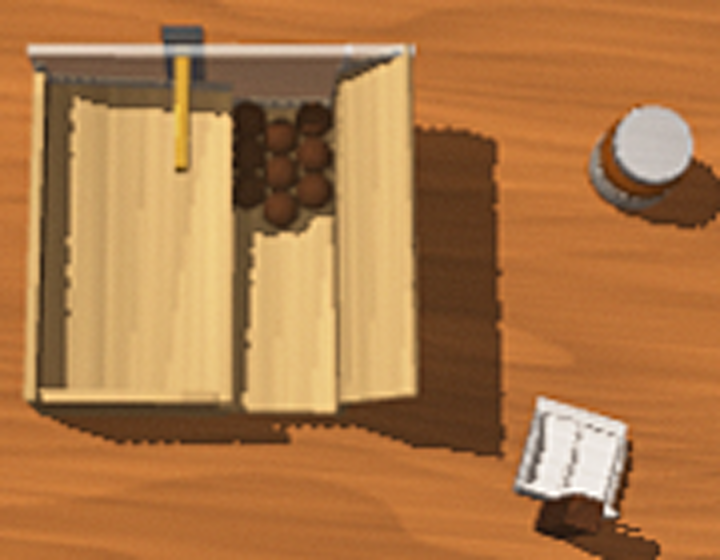

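View pics/s1.png

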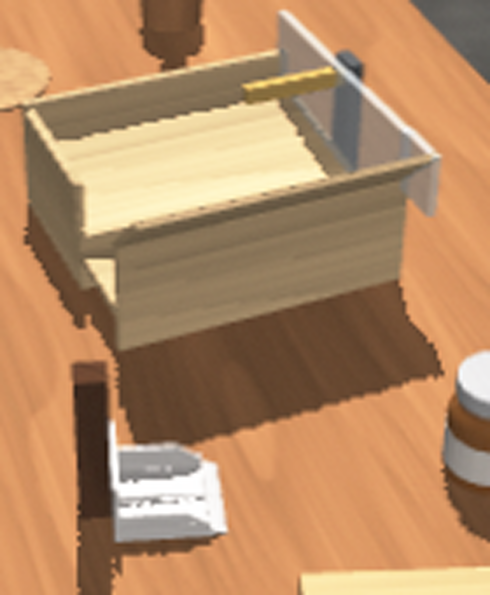

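```bash
cat > loc.py <<'E'
from cell import *
from h import *
from scipy.optimize import least_squares
t=get_image('top');s=get_image('side')
C=lambda u,v:(200+u/4,135+v/4)
D=lambda u,v:(210+u/3.5,150+v/3.5)
# hopper-frame points
P=[(t,C(25,401),(-128,123,100)),(t,C(414,398),(-128,-155,146)),(t,C(181,170),(36,10,142)),(t,C(337,412),(-128,-106,38)),
   (t,C(28,46),(128,123,145)),(t,C(415,46),(128,-155,145)),
   (s,D(120,350),(-128,-110,0)),(s,D(437,158),(128,-155,146)),(s,D(243,94),(36,10,134)),(s,D(283,12),(128,123,145))]
def w(q,p):
    c,sn=np.cos(q[2]),np.sin(q[2]); return np.array([q[0]+c*p[0]-sn*p[1],q[1]+sn*p[0]+c*p[1],p[2]])
f=lambda q:np.concatenate([proj(i,w(q,p))-uv for i,uv,p in P])
r=least_squares(f,[600,-80,0],loss='soft_l1',x_scale=[100,100,.1])
print(r.x,np.degrees(r.x[2]));print(f(r.x).reshape(-1,2).round(1))
# scoop
for n,z,p in (('front lip L',0,C(540,397)),('front lip R',0,C(628,420)),('rear L top',0,C(515,490)),('handle top',125,C(588,515))):
    print(n,onz(t,p,z).round(1))
h=t['color'].astype(int)
E
python3 loc.py; python3 - <<'E'
from cell import *
from h import *
t=get_image('top');s=get_image('side')
crop(t,315,375,220,280,10,'t2.png'); crop(s,220,290,245,310,8,'s2.png'); crop(t,100,180,190,270,6,'t3.png')
E
```

```text
[ 5.88546295e+02 -2.67182679e+01  9.10956803e-02] 5.219398014943811
[[ 0.1  0.2]
 [ 0.7 -0.4]
 [ 0.4 -0.3]
 [-0.2  0.3]
 [ 0.3 -0.3]
 [-1.2  0.2]
 [-1.4 -0.2]
 [ 0.1 -0.5]
 [ 0.1  0.5]
 [ 0.2 -0.6]]
front lip L [ 503.2 -304.3    0. ]
front lip R [ 491.7 -374.2    0. ]
rear L top [ 428.9 -289.2    0. ]
handle top [ 406.4 -320.5  125. ]
```

View pics/t2.png

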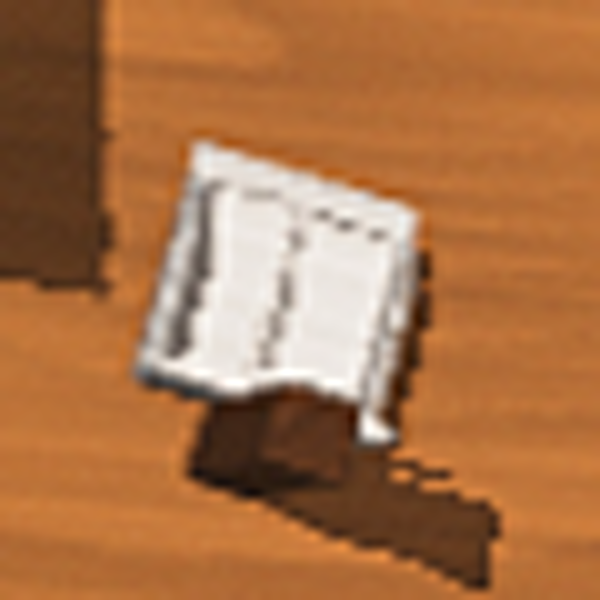

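View pics/s2.png

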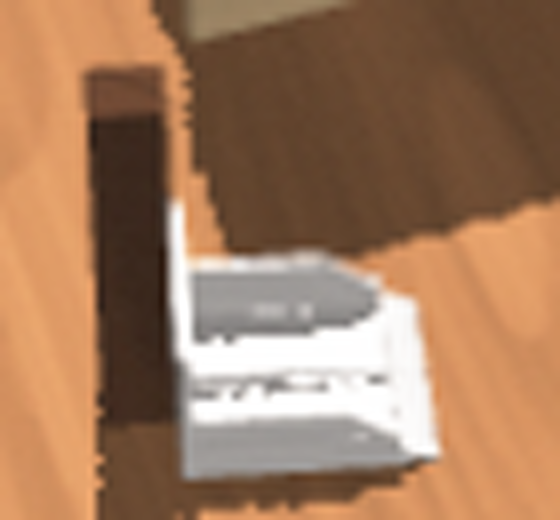

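View pics/t3.png

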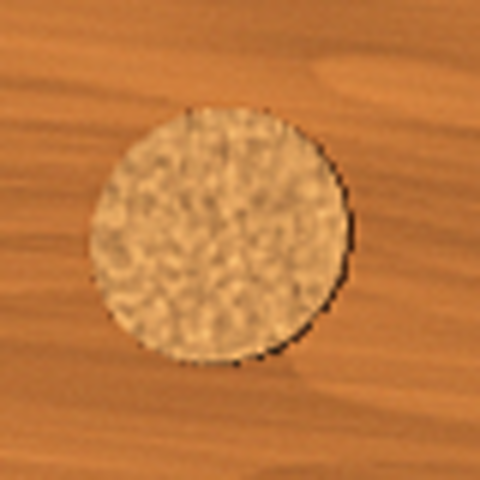

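```bash
cat > sc.py <<'E'
from cell import *
from h import *
from scipy.optimize import least_squares
t=get_image('top');s=get_image('side')
A=lambda u,v:(315+u/10,220+v/10)
B=lambda u,v:(220+u/8,245+v/8)
P=[(t,A(195,142),(42,35.5,0)),(t,A(418,217),(42,-35.5,0)),(t,A(312,437),(-47,0,125)),(t,A(140,368),(-35,35.5,24)),
 (s,B(437,460),(42,-35.5,0)),(s,B(184,478),(-35,-35.5,0)),(s,B(124,92),(-47,0,125))]
def w(q,p):
    c,sn=np.cos(q[2]),np.sin(q[2]); return np.array([q[0]+c*p[0]-sn*p[1],q[1]+sn*p[0]+c*p[1],p[2]])
f=lambda q:np.concatenate([proj(i,w(q,p))-uv for i,uv,p in P])
r=least_squares(f,[450,-320,0],loss='soft_l1',x_scale=[100,100,.1])
print(r.x,np.degrees(r.x[2]));print(f(r.x).reshape(-1,2).round(1))
print('handle',w(r.x,(-47,0,105)))
for z in (0,10,20): print(z,[(proj(s,w(r.x,(-59,y,z)))-(220,245))*8 for y in(-12,12)])
print('mat',onz(t,(100+220/6,190+235/6),4))
q=[588.5,-26.7,np.radians(5.22)]
for n,p in (('chute start pan',(-190,-65,0)),('pan at wall',(76,-65,0)),('strike',(58,10,0))): print(n,w(q,p))
import cv2
m=(t['color'][...,0]<120)&(t['color'][...,0]>10)
E
python3 sc.py
```

```text
[ 4.54687524e+02 -3.28611491e+02 -2.16416001e-01] -12.39972344812644
[[ 0.1 -0. ]
 [-0.5 -0.6]
 [ 0.1 -0.9]
 [ 0.2  0.4]
 [-0.3  0.5]
 [-0.3  0.3]
 [-0.1 -0.3]]
handle [ 408.78387791 -318.51915235  105.        ]
0 [array([ 99.97259659, 430.51588427]), array([ 97.09912419, 376.8805637 ])]
10 [array([ 98.68078058, 407.05337506]), array([ 95.82368209, 353.49840829])]
20 [array([ 97.37997604, 383.3332817 ]), array([ 94.53969631, 329.86643774])]
mat [458.00750211 318.33188411   4.        ]
chute start pan [ 405.20170002 -108.71666432    0.        ]
pan at wall [670.09851855 -84.51593008   0.        ]
strike [645.34965463 -11.46462116   0.        ]
```

```bash
cat > go.py <<'E'
import sys
from cell import *
from h import *
x,y,z,yaw=map(float,sys.argv[1:5])
S=get_state();p=S['eef_pos'];ps=np.radians(S['tcp_rot'][2])
d=np.array([x,y,z])-p
tx=np.array([np.cos(ps),np.sin(ps)]);ty=np.array([np.sin(ps),-np.cos(ps)])
dy=(yaw-S['tcp_rot'][2]+180)%360-180
print('clock %.2f'%S['clock'],'pos',p.round(1),'rot',S['tcp_rot'].round(2),'open %.1f'%S['opening'],'F',S['force'].round(1),'M',S['ft_torque'].round(2))
print('shift cm: x %.2f y %.2f z %.2f  turn rad %.3f'%(d[:2]@tx/10,d[:2]@ty/10,-d[2]/10,-np.radians(dy)))
E
python3 -m creep '[[[0,0,0,-0.17,8.5],[0,0,0,-0.17,8.5],[0,0,0,-0.17,8.5],[0,0,0,-0.17,8.5],[0,0,0,-0.17,8.5]]]' 100
python3 go.py 408.8 -318.5 190 -12.4
```

```text
clock: 1.18
eef_pos: [209.9, -615.3, 192.4]
tcp_rot: [180.0, 0.0, -20.9]
force: [-0.1, 0.6, -0.3]
opening: 85.1
clock 1.18 pos [ 209.9 -615.3  192.4] rot [179.96   0.   -20.87] open 85.1 F [-0.1  0.6 -0.3] M [0.01 0.01 0.02]
shift cm: x 8.01 y -34.82 z 0.24  turn rad -0.148
```

```bash
python3 -m creep '[[[0.8,-5,0,-0.1,8.5],[1.5,-5.5,0,-0.04,8.5],[1.5,-5.5,0,0,8.5],[1.5,-5.5,0,0,8.5],[1.0,-5.0,0,0,8.5]]]' 100
python3 go.py 408.8 -318.5 170 -12.4
```

```text
clock: 1.8
eef_pos: [338.3, -374.8, 192.3]
tcp_rot: [179.7, -0.1, -13.2]
force: [0.5, -0.1, -0.7]
opening: 84.8
clock 1.80 pos [ 338.3 -374.8  192.3] rot [ 1.7966e+02 -1.2000e-01 -1.3210e+01] open 84.8 F [ 0.5 -0.1 -0.7] M [ 0.02 -0.03  0.02]
shift cm: x 5.58 y -7.09 z 2.23  turn rad -0.014
```

```bash
python3 -m creep '[[[3.0,-4,0,0,8.5],[2.0,-2.5,0,0,8.5],[0,0,0,0,8.5]]]' 100
python3 go.py 408.8 -318.5 86 -12.4; python3 - <<'E'
from cell import *
from h import *
st=get_state(); w=get_image('wrist'); cv2.imwrite('pics/w1.png',w['color'][:,:,::-1])
print([proj(w,(x,y,125),st).round(0) for x,y in ((408.8,-318.5),)])
E
```

```text
clock: 2.17
eef_pos: [406.1, -316.1, 193.3]
tcp_rot: [179.6, -0.2, -12.7]
force: [-0.5, -1.0, -0.2]
opening: 85.2
clock 2.17 pos [ 406.1 -316.1  193.3] rot [179.63  -0.25 -12.68] open 85.2 F [-0.5 -1.  -0.2] M [ 0.   -0.06  0.  ]
shift cm: x 0.31 y 0.17 z 10.73  turn rad -0.005
[array([258., 195.])]
```

View pics/w1.png

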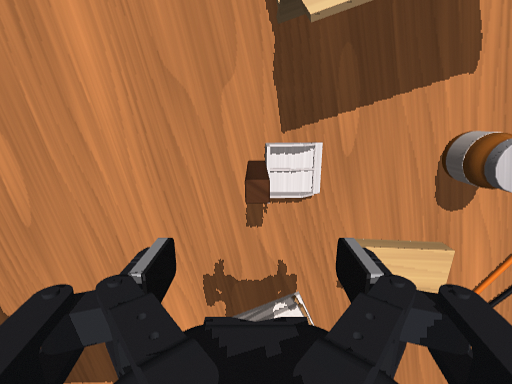

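```bash
python3 -m creep '[[[0.2,0.15,4,0,8.5],[0.1,0,4,0,8.5],[0,0,2.5,0,8.5],[0,0,0,0,8.5]]]' 100
python3 go.py 408.8 -318.5 86 -12.4; python3 - <<'E'
from cell import *
from h import *
s=get_image('side'); crop(s,200,300,220,320,6,'s3.png')
st=get_state(); w=get_image('wrist'); cv2.imwrite('pics/w2.png',w['color'][:,:,::-1])
E
```

```text
clock: 2.72
eef_pos: [402.8, -329.1, 87.0]
tcp_rot: [179.3, -0.2, -13.5]
force: [0.5, 0.8, 0.4]
opening: 85.2
clock 2.73 pos [ 402.8 -329.1   87. ] rot [179.25  -0.25 -13.51] open 85.2 F [0.5 0.8 0.4] M [-0.   -0.01  0.03]
shift cm: x 0.33 y -1.17 z 0.10  turn rad -0.019
```

View pics/s3.png

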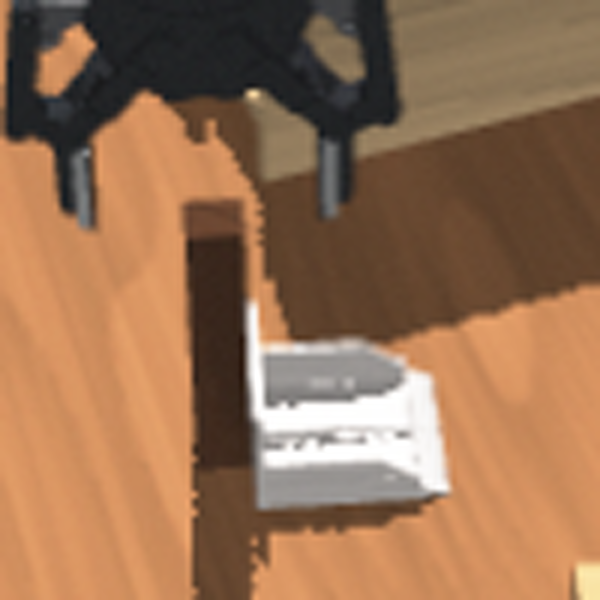

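View pics/w2.png

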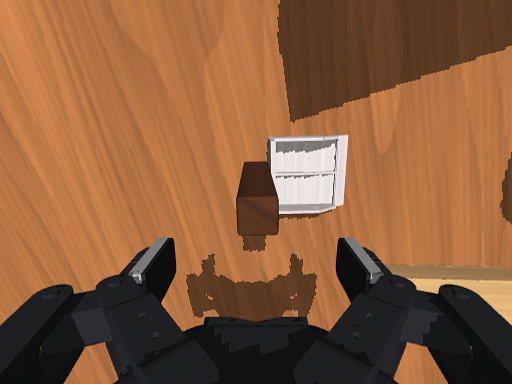

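```bash
python3 -m creep '[[[0.2,-0.6,0,-0.01,8.5],[0.1,-0.5,0,-0.01,8.5],[0,0,0,0,8.5],[0,0,0,0,8.5]]]' 100
python3 go.py 408.8 -318.5 86 -12.4
```

```text
clock: 3.32
eef_pos: [413.8, -321.8, 93.7]
tcp_rot: [178.9, -0.9, -12.3]
force: [1.2, -0.7, 0.6]
opening: 85.2
clock 3.33 pos [ 413.8 -321.8   93.7] rot [178.89  -0.93 -12.27] open 85.2 F [ 1.2 -0.7  0.6] M [-0.01  0.1   0.02]
shift cm: x -0.56 y -0.21 z 0.77  turn rad 0.002
```

```bash
python3 - <<'E'
from cell import *
for i in range(4):
    s=get_state();print(s['clock'],s['eef_pos'].round(1),s['tcp_rot'].round(2),s['qvel'].round(1),s['joint_pos'].round(2)); get_image('top')
E
```

```text
3.325 [ 413.8 -321.8   93.7] [178.89  -0.93 -12.27] [-0.1 -0.3 -0.3 -0.1 -0.   0.   0. ] [ 50.35  15.57 -19.61 114.04   7.69  50.26  14.32]
3.375 [ 413.9 -321.7   93.7] [178.9   -0.93 -12.27] [ 0.1  0.3  0.1  0.2  0.1 -0.  -0. ] [ 50.35  15.58 -19.61 114.04   7.68  50.26  14.32]
3.425 [ 413.7 -321.8   93.5] [178.91  -0.92 -12.28] [0.1 0.2 0.3 0.2 0.1 0.1 0. ] [ 50.35  15.59 -19.6  114.04   7.69  50.26  14.32]
3.475 [ 413.5 -321.8   93.3] [178.91  -0.89 -12.29] [ 0.   0.1  0.2  0.1  0.   0.1 -0.1] [ 50.36  15.6  -19.59 114.05   7.69  50.26  14.32]
```

```bash
python3 -m creep '[[[0,0,0,0,8.5]]]' 100;python3 -m creep '[[[0,0,0,0,8.5]]]' 100; python3 -m creep '[[[0,0,0.5,0,8.5]]]' 100; python3 go.py 408.8 -318.5 86 -12.4; python3 -m creep '[[[0,0,0,0,8.5]]]' 100;python3 go.py 408.8 -318.5 86 -12.4
```

```text
clock: 3.65
eef_pos: [413.2, -321.8, 93.1]
tcp_rot: [178.9, -0.9, -12.3]
force: [0.5, -0.2, -0.0]
opening: 84.9
clock: 3.78
eef_pos: [413.0, -321.9, 93.0]
tcp_rot: [178.9, -0.9, -12.3]
force: [-0.0, 0.8, 0.1]
opening: 84.8
clock: 3.9
eef_pos: [413.4, -322.3, 88.1]
tcp_rot: [178.9, -0.9, -12.3]
force: [-0.3, 0.4, -0.2]
opening: 85.1
clock 3.90 pos [ 413.4 -322.3   88.1] rot [178.91  -0.9  -12.33] open 85.1 F [-0.3  0.4 -0.2] M [0.03 0.03 0.01]
shift cm: x -0.53 y -0.27 z 0.21  turn rad 0.001
clock: 4.03
eef_pos: [412.8, -321.9, 87.4]
tcp_rot: [178.9, -0.8, -12.3]
force: [0.2, -0.5, 0.6]
opening: 84.8
clock 4.03 pos [ 412.8 -321.9   87.4] rot [178.94  -0.83 -12.33] open 84.8 F [ 0.2 -0.5  0.6] M [ 0.04 -0.01 -0.01]
shift cm: x -0.47 y -0.25 z 0.14  turn rad 0.001
```

```bash
python3 -m creep '[[[-0.3,-0.15,0.1,0,8.5],[-0.17,-0.1,0,0,8.5],[0,0,0,0,8.5]]]' 100; python3 go.py 408.8 -318.5 86 -12.4; python3 - <<'E'
from cell import *
from h import *
s=get_image('side'); crop(s,200,300,220,320,6,'s4.png')
st=get_state(); w=get_image('wrist'); cv2.imwrite('pics/w3.png',w['color'][:,:,::-1])
T=np.linalg.inv(w['T_tool_cam'])
for z in(-39,-19):
  for o in (-12,12):
    q=T@np.array([o,o,z,1]);print(z,o,q[:2]/q[2]*w['mtx'][0,0]+w['mtx'][:2,2])
E
```

```text
clock: 4.4
eef_pos: [408.3, -318.1, 86.0]
tcp_rot: [179.0, -0.8, -12.3]
force: [1.2, -0.3, 0.0]
opening: 84.9
clock 4.40 pos [ 408.3 -318.1   86. ] rot [178.96  -0.8  -12.33] open 84.9 F [ 1.2 -0.3  0. ] M [ 0.03  0.01 -0.02]
shift cm: x 0.05 y 0.03 z 0.00  turn rad 0.001
-39 -12 [233.71841984 223.55284769]
-39 12 [275.28458304 261.67610787]
-19 -12 [236.13725688 211.98385387]
-19 12 [273.14888034 246.4243491 ]
```

View pics/w3.png

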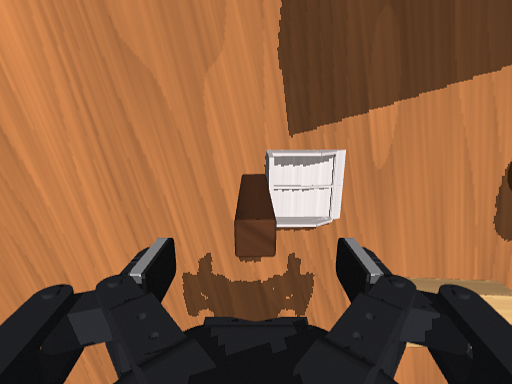

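View pics/s4.png

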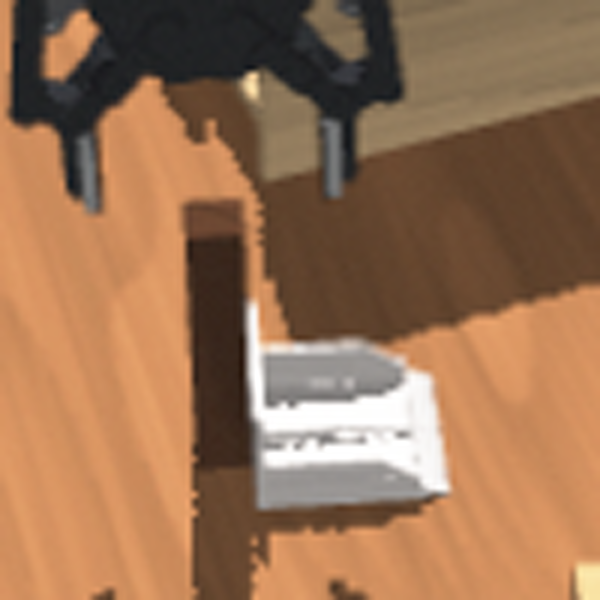

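```bash
python3 -m creep '[[[0,-0.22,0,0,8.5],[0,0,0,0,2],[0,0,0,0,2],[0,0,0,0,2],[0,0,0,0,2]]]' 100; python3 -m creep '[[[0,0,0,0,2],[0,0,0,0,2],[0,0,0,0,2]]]' 100; python3 go.py 408.8 -318.5 86 -12.4
```

```text
clock: 5.12
eef_pos: [408.9, -316.0, 86.4]
tcp_rot: [178.9, -0.8, -12.3]
force: [-1.3, 0.8, 1.9]
opening: 20.3
clock: 5.5
eef_pos: [408.9, -316.0, 86.4]
tcp_rot: [178.9, -0.8, -12.3]
force: [-0.4, 0.4, 0.9]
opening: 20.2
clock 5.50 pos [ 408.9 -316.    86.4] rot [178.95  -0.78 -12.34] open 20.2 F [-0.4  0.4  0.9] M [ 0.09  0.06 -0.  ]
shift cm: x 0.05 y 0.24 z 0.04  turn rad 0.001
```

```bash
python3 -m creep '[[[0,0,0,0,0],[0,0,0,0,0]]]' 110; python3 go.py 408.8 -318.5 86 -12.4;  python3 - <<'E'
from cell import *
from h import *
s=get_image('side'); crop(s,200,300,220,320,6,'s5.png')
st=get_state(); w=get_image('wrist'); cv2.imwrite('pics/w4.png',w['color'][:,:,::-1])
E
```

```text
clock: 5.75
eef_pos: [408.8, -316.2, 86.4]
tcp_rot: [178.9, -0.8, -12.4]
force: [-0.5, -1.4, -0.2]
opening: 0.0
clock 5.75 pos [ 408.8 -316.2   86.4] rot [178.93  -0.79 -12.35] open 0.0 F [-0.5 -1.4 -0.2] M [ 0.05 -0.02  0.01]
shift cm: x 0.05 y 0.23 z 0.04  turn rad 0.001
```

View pics/w4.png

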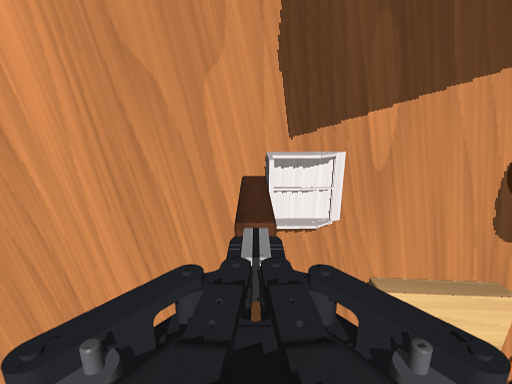

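View pics/s5.png

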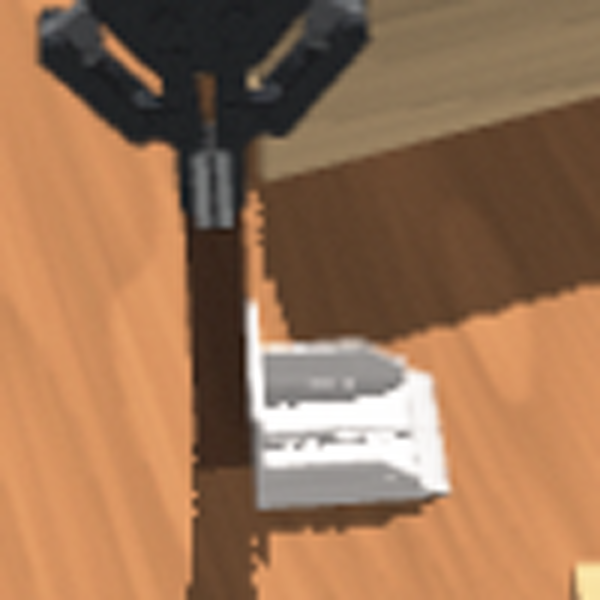

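```bash
python3 - <<'E'
from cell import *
from h import *
s=get_image('side');t=get_image('top');st=get_state();w=get_image('wrist')
p=st['eef_pos'];Rz=Rm(st['tcp_rot'])
print('side tcp crop',(proj(s,p)-(200,220))*6, 'grasp',(proj(s,p+Rz@[0,0,-19])-(200,220))*6)
for z in (0,-10,-19,-40):
  print(z,[proj(w,p+Rz@[x,y,z],st).round(0) for x,y in((-11,-11),(11,-11),(0,11))])
crop(t,320,370,230,280,10,'t5.png')
print((proj(t,p)-(320,230))*10)
E
```

```text
side tcp crop [213.77594206 288.96597736] grasp [211.43824149 251.64448285]
0 [array([239., 205.]), array([271., 205.]), array([255., 233.])]
-10 [array([239., 209.]), array([271., 209.]), array([255., 239.])]
-19 [array([238., 213.]), array([272., 213.]), array([255., 245.])]
-40 [array([235., 226.]), array([274., 226.]), array([255., 261.])]
[226.79755522 334.732519  ]
```

View pics/t5.png

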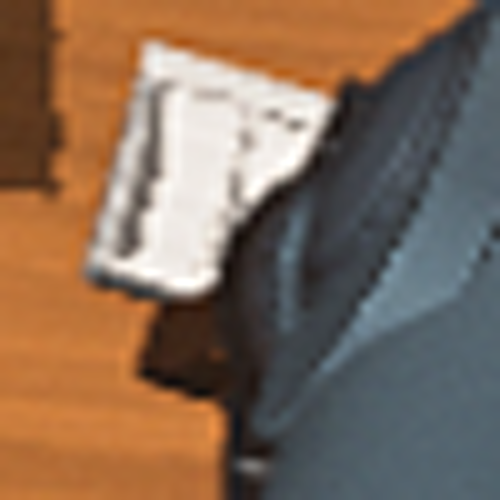

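```bash
python3 - <<'E'
from cell import *
from h import *
s=get_image('side');w=get_image('wrist');st=get_state()
p=np.array([408.3,-318.1,86]);R=Rm([178.96,-.8,-12.33]);st['eef_pos']=p;st['tcp_rot']=[178.96,-.8,-12.33]
for x in(-43,-50,43,50):
  for z in (0,-13,-30,-45): print(x,z,(proj(s,p+R@[x,0,z])-(200,220)).round(1)*6,[proj(w,p+R@[x,y,z],st).round(0) for y in(-11,11)])
E
python3 -m creep '[[[0,0,0,0,2.5],[0,0,0,0,5],[0,0,0,0,5]]]' 60;  python3 go.py 408.8 -318.5 86 -12.4;  python3 - <<'E'
from cell import *
from h import *
s=get_image('side'); crop(s,190,310,200,320,5,'s6.png')
E
```

```text
-43 0 [105.6 300. ] [array([194., 204.]), array([196., 233.])]
-43 -13 [103.2 274.8] [array([190., 210.]), array([192., 241.])]
-43 -30 [100.2 241.2] [array([183., 220.]), array([186., 253.])]
-43 -45 [ 97.8 210.6] [array([176., 229.]), array([179., 265.])]
-50 0 [ 88.2 301.2] [array([184., 204.]), array([186., 233.])]
-50 -13 [ 85.8 276. ] [array([179., 210.]), array([182., 241.])]
-50 -30 [ 82.2 242.4] [array([171., 220.]), array([174., 253.])]
-50 -45 [ 79.8 211.8] [array([163., 229.]), array([167., 265.])]
43 0 [322.2 285.6] [array([316., 205.]), array([314., 233.])]
43 -13 [321.6 260.4] [array([320., 210.]), array([318., 241.])]
43 -30 [320.4 226.2] [array([327., 220.]), array([324., 253.])]
43 -45 [319.2 196.2] [array([334., 229.]), array([331., 265.])]
50 0 [340.2 284.4] [array([326., 205.]), array([324., 233.])]
50 -13 [339.  259.2] [array([331., 210.]), array([328., 241.])]
50 -30 [337.8 225. ] [array([338., 220.]), array([336., 253.])]
50 -45 [337.2 195. ] [array([347., 229.]), array([343., 265.])]
clock: 6.48
eef_pos: [408.9, -316.2, 86.6]
tcp_rot: [178.9, -0.8, -12.3]
force: [0.6, -0.5, 0.3]
opening: 49.8
clock 6.47 pos [ 408.9 -316.2   86.6] rot [178.93  -0.79 -12.34] open 49.8 F [ 0.6 -0.5  0.3] M [ 0.02 -0.01  0.03]
shift cm: x 0.04 y 0.23 z 0.06  turn rad 0.001
```

View pics/s6.png

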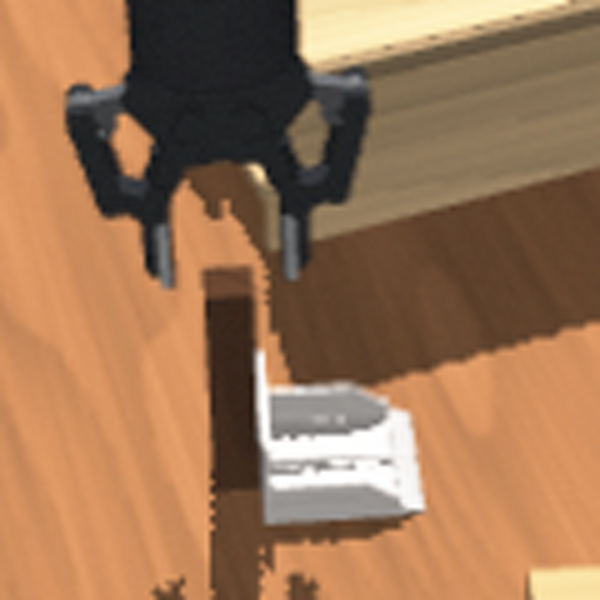

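```bash
python3 -m creep '[[[0,0,0,0,8.5],[0,0,0,0,8.5],[0,0,1,0,8.5],[0,0,1,0,8.5],[0,0,0,0,8.5]]]' 60;  python3 -m creep '[[[0,0,0.8,0,8.5],[0,0,0.8,0,8.5],[0,0,0,0,8.5]]]' 60; python3 go.py 408.8 -318.5 48 -12.4;  python3 - <<'E'
from cell import *
from h import *
s=get_image('side'); crop(s,190,310,200,320,5,'s7.png')
w=get_image('wrist'); cv2.imwrite('pics/w7.png',w['color'][:,:,::-1])
E
```

```text
clock: 7.15
eef_pos: [408.4, -316.3, 64.6]
tcp_rot: [179.0, -0.7, -12.4]
force: [0.1, -0.4, -0.0]
opening: 85.2
clock: 7.52
eef_pos: [408.4, -316.5, 47.1]
tcp_rot: [179.0, -0.7, -12.3]
force: [-0.4, 0.5, 0.3]
opening: 84.8
clock 7.53 pos [ 408.4 -316.5   47.1] rot [178.98  -0.68 -12.35] open 84.8 F [-0.4  0.5  0.3] M [ 0.08 -0.01  0.01]
shift cm: x 0.08 y 0.19 z -0.09  turn rad 0.001
```

View pics/s7.png

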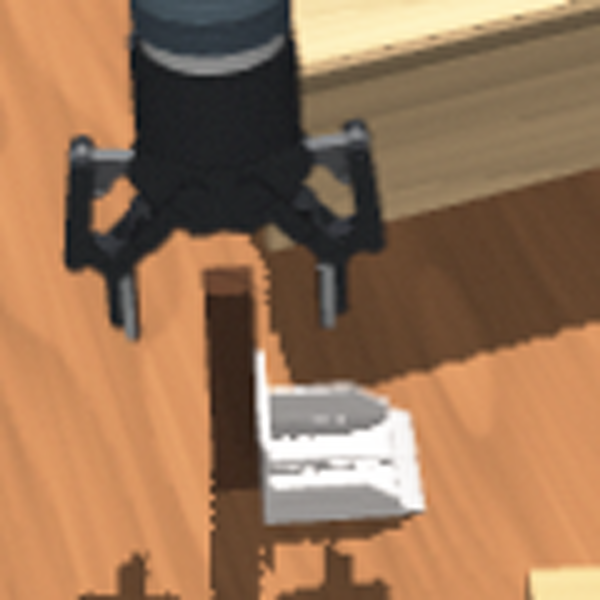

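View pics/w7.png

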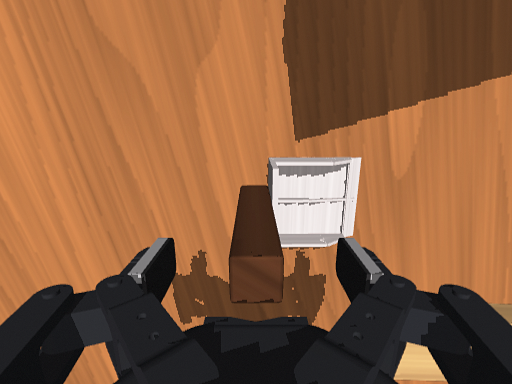

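```bash
python3 -m creep '[[[0,0,0,0,3.5],[0,0,0,0,2.2],[0,0,0,0,1.5],[0,0,0,0,1],[0,0,0,0,0.5]]]' 60; python3 go.py 408.8 -318.5 48 -12.4;  python3 - <<'E'
from cell import *
from h import *
s=get_image('side'); crop(s,190,310,200,320,5,'s8.png')
w=get_image('wrist'); cv2.imwrite('pics/w8.png',w['color'][:,:,::-1])
E
```

```text
clock: 8.25
eef_pos: [409.3, -317.4, 49.0]
tcp_rot: [178.9, -0.8, -12.4]
force: [0.6, -0.6, -0.4]
opening: 23.7
clock 8.25 pos [ 409.3 -317.4   49. ] rot [178.89  -0.81 -12.36] open 23.7 F [ 0.6 -0.6 -0.4] M [ 0.02  0.1  -0.04]
shift cm: x -0.03 y 0.11 z 0.10  turn rad 0.001
```

View pics/s8.png

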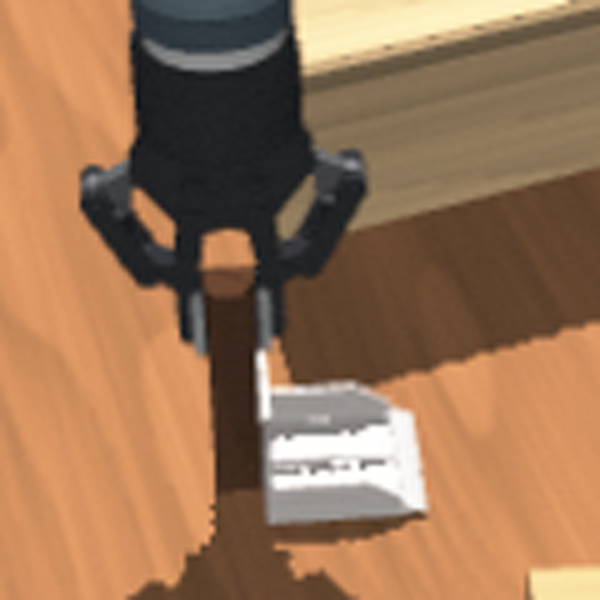

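View pics/w8.png

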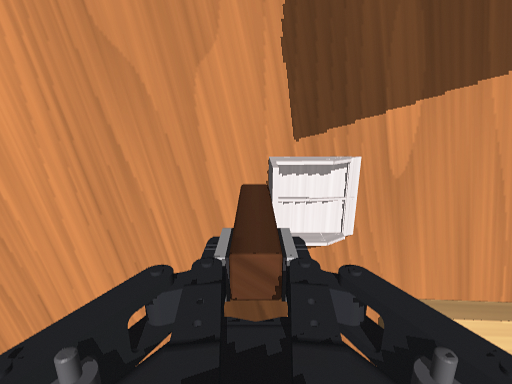

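```bash
python3 -m creep '[[[0,0,0,0,0.5],[0,0,0,0,0.5],[0,0,-2,0,0.5],[0,0,-3,0,0.5],[0,0,-3,0,0.5]]]' 100; python3 -m creep '[[[0,0,-3,0,0.5],[0,0,-3,0,0.5],[0,0,-2,-0.15,0.5],[0,0,-1,-0.15,0.5],[0,0,0,0,0.5]]]' 100;python3 go.py 522.7 -98 219 5.2
```

```text
clock: 8.98
eef_pos: [404.7, -312.7, 125.6]
tcp_rot: [179.2, -0.3, -12.3]
force: [-0.6, -0.6, -2.0]
opening: 23.1
clock: 9.6
eef_pos: [403.9, -310.2, 217.2]
tcp_rot: [179.2, -0.0, 5.3]
force: [0.6, 0.4, -2.3]
opening: 22.9
clock 9.60 pos [ 403.9 -310.2  217.2] rot [ 1.7919e+02 -1.0000e-02  5.3300e+00] open 22.9 F [ 0.6  0.4 -2.3] M [-0.04  0.07 -0.01]
shift cm: x 13.80 y -20.03 z -0.18  turn rad 0.002
```

```bash
python3 -m creep '[[[1.4,-2,-0.2,0,0.5],[2.4,-3.5,0,0,0.5],[2.4,-3.5,0,0,0.5],[2.4,-3.5,0,0,0.5],[2,-3,0,0,0.5]]]' 100; python3 -m creep '[[[1,-1.5,0,0,0.5],[0.5,-0.8,0,0,0.5],[0,0,0,0,0.5],[0,0,0,0,0.5]]]' 100;python3 go.py 522.7 -98 219 5.2; python3 - <<'E'
from cell import *
from h import *
t=get_image('top'); crop(t,190,330,130,260,5,'t9.png')
w=get_image('wrist'); cv2.imwrite('pics/w9.png',w['color'][:,:,::-1])
E
```

```text
clock: 10.22
eef_pos: [492.9, -145.9, 209.8]
tcp_rot: [179.4, 0.5, 3.9]
force: [0.3, -0.7, -1.8]
opening: 23.1
clock: 10.72
eef_pos: [504.9, -117.7, 205.2]
tcp_rot: [179.6, 0.8, 3.8]
force: [-1.1, 0.4, -2.2]
opening: 22.8
clock 10.72 pos [ 504.9 -117.7  205.2] rot [179.61   0.83   3.83] open 22.8 F [-1.1  0.4 -2.2] M [-0.02 -0.05  0.06]
shift cm: x 1.91 y -1.84 z -1.38  turn rad -0.024
```

View pics/t9.png

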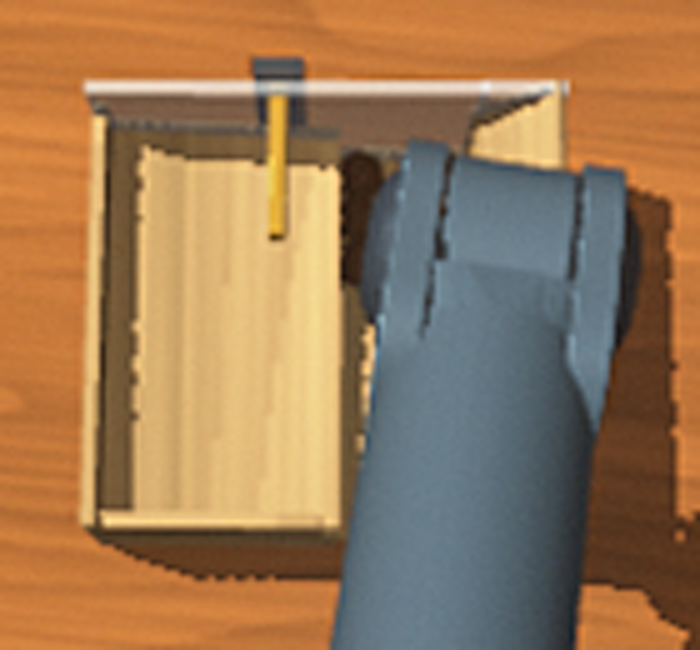

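View pics/w9.png

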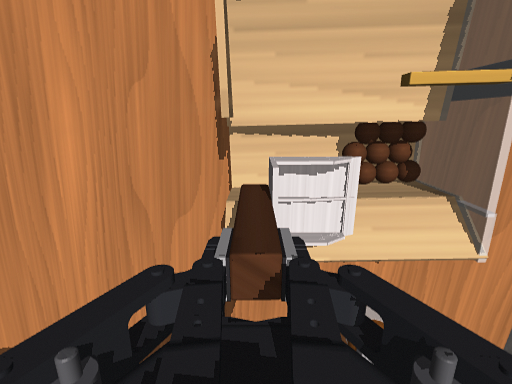

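```bash
python3 - <<'E'
from cell import *
from h import *
w=get_image('wrist'); crop(w,220,440,100,310,3.5,'w9c.png')
E
```

```text
(no output)
```

View pics/w9c.png

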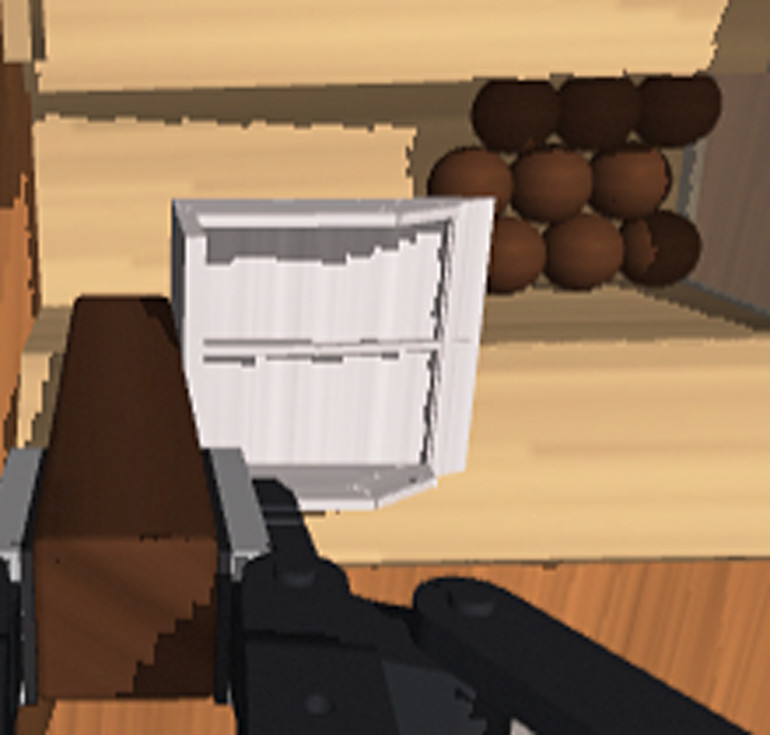

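```bash
python3 - <<'E'
from cell import *
from h import *
w=get_image('wrist'); T=w['T_tool_cam']
def tl(uv,z):
    K=w['mtx'];d=np.array([(uv[0]-K[0,2])/K[0,0],(uv[1]-K[1,2])/K[1,1],1]);d=T[:3,:3]@d
    return (T[:3,3]+d*(z-T[2,3])/d[2]).round(1)
C=lambda u,v:(220+u/3.5,100+v/3.5)
print('lip L',tl(C(495,199),49),'R',tl(C(465,470),49))
for z in(45,47,49): print('hb',tl(C(78,298),z),tl(C(170,297),z))
print('top',[tl(C(u,v),-76) for u,v in((38,538),(218,538),(33,697),(215,697))])
print('ball',[tl(C(u,v),0) for u,v in((0,0),)])
E
```

```text
lip L [ 90.8 -38.1  49. ] R [90.4 33.3 49. ]
hb [-10.8 -14.2  45. ] [ 11.8 -14.5  45. ]
hb [-10.9 -13.7  47. ] [ 11.9 -14.   47. ]
hb [-11.  -13.2  49. ] [ 12.  -13.5  49. ]
top [array([-10.2, -12.5, -76. ]), array([ 12.1, -12.5, -76. ]), array([-11.4,  10.4, -76. ]), array([ 12.3,  10.4, -76. ])]
ball [array([-22.1, -80.6,   0. ])]
```

```bash
cat > pan.py <<'E'
import sys
from cell import *
from h import *
Q=np.array([588.5,-26.7,0]);YH=5.22;OFF=np.array([48,-2,49.])
RH=Rm([0,0,YH])
def main():
    S=get_state();R=Rm(S['tcp_rot']);p=S['eef_pos']+R@OFF;ph=RH.T@(p-Q)
    print('clock %.2f'%S['clock'],'eef',S['eef_pos'].round(1),'rot',S['tcp_rot'].round(2),'open %.1f'%S['opening'],'F',S['force'].round(1),'M',S['ft_torque'].round(2))
    sx=np.degrees(np.arctan2(R[1,0],R[0,0]))
    print('pan hopper',ph.round(1),'strike-rel',(ph-[58,10,126]).round(1),'pan world',p.round(1))
    if len(sys.argv)>3:
        g=np.array(list(map(float,sys.argv[1:4])));d=R.T@RH@(g-ph)/10
        print('shift cm x %.2f y %.2f z %.2f turn %.3f'%(*d,-np.radians(YH-sx)))
if __name__=='__main__': main()
E
python3 pan.py -25 -65 100; python3 - <<'E'
from pan import *
w=get_image('wrist');st=get_state()
C=lambda u,v:(220+u/3.5,100+v/3.5)
for n,uv,z in(('inner wall a',C(60,92),50),('inner wall b',C(480,80),50),('inner b',C(480,80),55),('flare a',C(540,335),102),('flare b',C(750,335),102),('bar end',(402,79),134),('flare outer a',(300,260),146),('flare out b',(484,260),146)):
    print(n,(RH.T@(onz(w,uv,z,st)-Q)).round(1))
E
```

```text
clock 10.93 eef [ 505.3 -117.5  205.7] rot [179.62   0.77   3.84] open 22.9 F [-0.1 -0.3 -1.3] M [ 0.03  0.   -0.02]
pan hopper [-43.7 -82.3 156.1] strike-rel [-101.7  -92.3   30.1] pan world [ 552.4 -112.7  156.1]
shift cm x 1.91 y -1.81 z 5.57 turn -0.024
inner wall a [-113.2  -22.3   50. ]
inner wall b [ 30.8 -21.6  50. ]
inner b [ 29.1 -21.5  55. ]
flare a [ 37.4 -97.6 102. ]
flare b [102.3 -98.8 102. ]
bar end [ 37.3  16.3 134. ]
flare outer a [ -48.6 -149.7  146. ]
flare out b [ 132.  -152.6  146. ]
```

```bash
python3 -m creep '[[[0.8,-0.8,1,-0.012,0.5],[0.8,-0.8,1.5,-0.012,0.5],[0.3,-0.2,1.5,0,0.5],[0,0,1.5,0,0.5],[0,0,1,0,0.5]]]' 100;python3 -m creep '[[[0,0,0,0,0.5]]]'; python3 pan.py -25 -65 70; python3 - <<'E'
from pan import *
w=get_image('wrist');crop(w,200,460,90,300,3,'w10.png')
E
```

```text
clock: 11.6
eef_pos: [523.4, -96.8, 135.6]
tcp_rot: [179.7, 0.8, 5.3]
force: [-0.2, -0.2, -1.0]
opening: 23.1
clock: 11.72
eef_pos: [522.1, -96.9, 134.1]
tcp_rot: [179.7, 0.9, 5.3]
force: [0.9, 0.1, -2.0]
opening: 23.0
clock 11.72 eef [522.1 -96.9 134.1] rot [179.72   0.94   5.33] open 23.0 F [ 0.9  0.1 -2. ] M [ 0.02  0.02 -0.07]
pan hopper [-25.3 -62.   84.3] strike-rel [-83.3 -72.  -41.7] pan world [568.9 -90.8  84.3]
shift cm x 0.05 y 0.29 z 1.43 turn 0.002
```

View pics/w10.png

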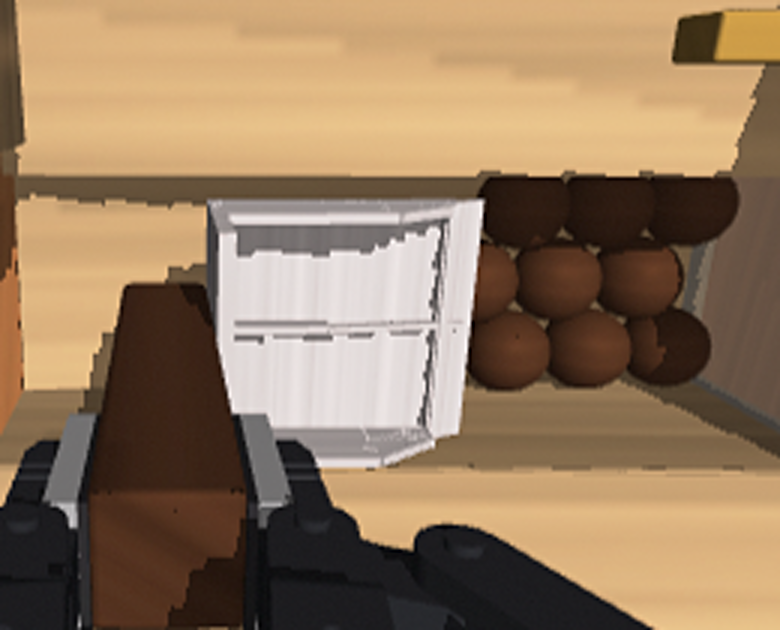

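```bash
python3 - <<'E'
from pan import *
w=get_image('wrist');st=get_state()
C=lambda u,v:(200+u/3,90+v/3)
for n,uv,z in(('iw a',C(60,176),50),('iw b',C(480,176),50),('iw b55',C(480,176),55),('flare a',C(480,468),102),('flare b',C(740,472),102),('floor inner edge',C(480,205),25),('bar end lowL',C(678,62),126),('bar end lowR',C(675,62),126),('bar end top far',C(687,15),126),('wallcorner base R',C(695,382),12.4),('wallcorner base L',C(705,240),12.4),
 ('lipL',C(484,199),84.3),('lipR',C(460,433),84.3)):
    print(n,(RH.T@(onz(w,uv,z,st)-Q)).round(1))
# ball centres: blob approx
for uv in (C(508,370),C(590,348),C(561,281),C(642,278),C(525,210),C(610,210),C(697,208),C(680,348)):
    print((RH.T@(onz(w,uv,31,st)-Q)).round(1))
E
```

```text
iw a [-106.9  -23.5   50. ]
iw b [ 29.5 -23.   50. ]
iw b55 [ 27.7 -22.5  55. ]
flare a [  19.4 -101.1  102. ]
flare b [  94.1 -101.7  102. ]
floor inner edge [ 39.8 -35.9  25. ]
bar end lowL [ 42.9  10.4 126. ]
bar end lowR [ 42.2  10.4 126. ]
bar end top far [ 43.2  20.3 126. ]
wallcorner base R [ 136.5 -107.3   12.4]
wallcorner base L [130.1 -50.5  12.4]
lipL [ 18.8 -25.8  84.3]
lipR [ 19.2 -98.1  84.3]
[ 54.4 -96.2  31. ]
[ 83.4 -87.5  31. ]
[ 69.4 -62.3  31. ]
[ 98.1 -61.   31. ]
[ 53.4 -36.8  31. ]
[ 83.1 -36.6  31. ]
[113.2 -35.8  31. ]
[116.2 -87.3  31. ]
```

```bash
python3 - <<'E'
from pan import *
w=get_image('wrist');st=get_state();cv2.imwrite('pics/w10f.png',w['color'][:,:,::-1])
C=lambda u,v:(200+u/3,90+v/3)
for n,uv,z in(('near end',C(22,300),38.5),('near endb',C(18,220),38.5)):
    print(n,(RH.T@(onz(w,uv,z,st)-Q)).round(1))
for n,p in (('bar end low y5',(36,5,126)),('y15',(36,15,126)),('far wall base -106',(120,-106,12.4)),('far wall base -24',(120,-24,12.4)),('near floor -24',(-128,-24,38.5)),('flare near',(-128,-155,146)),('flare far',(120,-155,146)),('farwall top 123',(120,-155,145)),('near wall top',(-128,0,100))):
    print(n,proj(w,RH@np.array(p)+Q,st).round(1))
E
```

```text
near end [-123.   -68.8   38.5]
near endb [-123.1  -40.1   38.5]
bar end low y5 [413.  118.9]
y15 [415.4 103.3]
far wall base -106 [416.9 215.8]
far wall base -24 [429.2 146. ]
near floor -24 [200.5 147.6]
flare near [180.7 333.1]
flare far [504.1 336.7]
farwall top 123 [502.9 335.7]
near wall top [182.5 124.9]
```

View pics/w10f.png

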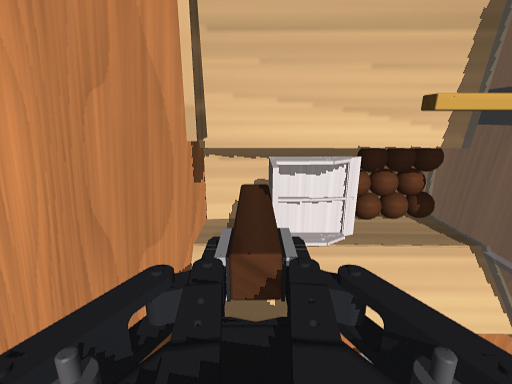

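```bash
python3 - <<'E'
from pan import *
w=get_image('wrist');st=get_state()
g=w['color'].astype(int)
for col in (218,335,420):
    print(col,[(r,g[r,col].tolist()) for r in range(205,255,2)])
C=lambda u,v:(200+u/3,90+v/3)
print((RH.T@(onz(w,C(60,388),36,st)-Q)).round(1))
for y,z in((-106,102),(-24,50),(-24,55),(-106,25)): print(y,z,[proj(w,RH@np.array([x,y,z])+Q,st).round(1) for x in(-100,20,60,100)])
E
```

```text
218 [(205, [230, 190, 136]), (207, [230, 190, 136]), (209, [230, 189, 135]), (211, [231, 193, 136]), (213, [229, 191, 136]), (215, [228, 188, 134]), (217, [231, 194, 137]), (219, [136, 110, 78]), (221, [143, 115, 83]), (223, [142, 115, 82]), (225, [135, 110, 77]), (227, [131, 106, 75]), (229, [136, 109, 78]), (231, [136, 109, 79]), (233, [120, 97, 69]), (235, [124, 101, 71]), (237, [21, 23, 28]), (239, [26, 25, 28]), (241, [36, 35, 38]), (243, [107, 105, 106]), (245, [119, 117, 117]), (247, [117, 115, 115]), (249, [114, 113, 114]), (251, [114, 112, 112]), (253, [114, 113, 113])]
335 [(205, [228, 221, 220]), (207, [228, 221, 220]), (209, [227, 219, 218]), (211, [226, 220, 219]), (213, [225, 218, 216]), (215, [225, 218, 217]), (217, [225, 217, 216]), (219, [223, 215, 214]), (221, [223, 215, 214]), (223, [222, 213, 211]), (225, [222, 214, 214]), (227, [224, 215, 215]), (229, [224, 215, 214]), (231, [221, 210, 208]), (233, [148, 140, 141]), (235, [149, 142, 140]), (237, [146, 139, 138]), (239, [177, 168, 168]), (241, [200, 190, 189]), (243, [119, 94, 64]), (245, [203, 163, 117]), (247, [
[... 380 characters left out ...]
[138, 112, 79]), (233, [133, 109, 77]), (235, [125, 100, 71]), (237, [124, 101, 72]), (239, [130, 103, 74]), (241, [131, 106, 75]), (243, [133, 107, 77]), (245, [174, 140, 100]), (247, [208, 168, 119]), (249, [203, 164, 117]), (251, [203, 163, 116]), (253, [202, 162, 115])]
[-110.6 -103.2   36. ]
-106 102 [array([221.9, 249.3]), array([358.7, 250.3]), array([404.6, 250.7]), array([450.6, 251. ])]
-24 50 [array([226.2, 148.9]), array([348.8, 149.3]), array([389.9, 149.5]), array([431.1, 149.7])]
-24 55 [array([225.6, 149.5]), array([350.4, 149.9]), array([392.3, 150.1]), array([434.3, 150.3])]
-106 25 [array([230.6, 218.2]), array([335. , 218.9]), array([369.9, 219.1]), array([405. , 219.3])]
```

```bash
python3 -m creep '[[[0,0.13,1,0,0.5],[0,0,1.2,0,0.5],[0,0,1.2,0,0.5],[0,0,0.6,0,0.5],[0,0,0,0,0.5]]]' 110; python3 pan.py -25 -63.3 35; python3 - <<'E'
from pan import *
w=get_image('wrist');crop(w,200,460,90,300,3,'w11.png')
E
```

```text
clock: 12.55
eef_pos: [523.9, -99.4, 94.0]
tcp_rot: [179.6, 0.6, 5.3]
force: [0.3, -0.3, -1.9]
opening: 22.3
clock 12.55 eef [523.9 -99.4  94. ] rot [179.6    0.65   5.27] open 22.3 F [ 0.3 -0.3 -1.9] M [0.01 0.04 0.02]
pan hopper [-23.5 -64.8  44.5] strike-rel [-81.5 -74.8 -81.5] pan world [571.  -93.4  44.5]
shift cm x -0.14 y -0.16 z 0.95 turn 0.001
```

View pics/w11.png

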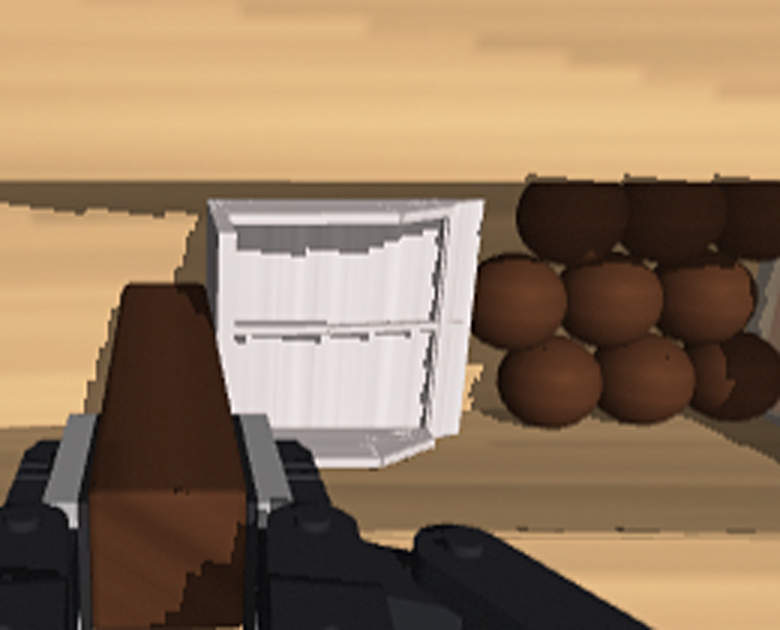

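```bash
python3 -m creep '[[[-0.8,-0.1,0,0,0.5],[-0.4,-0.05,0,0,0.5],[0,0,0.3,0,0.5],[0,0,0,0,0.5]]]' 110; python3 pan.py -35 -63.3 35; python3 -m creep '[[[0,0,0.3,0,0.5],[0,0,0.2,0,0.5]]]' 110; python3 pan.py -35 -63.3 35
```

```text
clock: 13.1
eef_pos: [511.9, -99.1, 92.4]
tcp_rot: [179.5, 0.5, 5.3]
force: [-1.3, -0.3, -2.9]
opening: 22.5
clock 13.10 eef [511.9 -99.1  92.4] rot [179.53   0.5    5.28] open 22.5 F [-1.3 -0.3 -2.9] M [ 0.    0.05 -0.02]
pan hopper [-35.3 -63.5  43. ] strike-rel [-93.3 -73.5 -83. ] pan world [559.1 -93.2  43. ]
shift cm x 0.04 y -0.03 z 0.80 turn 0.001
clock: 13.35
eef_pos: [512.4, -99.3, 87.5]
tcp_rot: [179.5, 0.4, 5.3]
force: [-0.3, -0.7, -2.2]
opening: 23.0
clock 13.35 eef [512.4 -99.3  87.5] rot [179.51   0.45   5.27] open 23.0 F [-0.3 -0.7 -2.2] M [-0.02  0.04 -0.03]
pan hopper [-34.8 -63.7  38.1] strike-rel [-92.8 -73.7 -87.9] pan world [559.7 -93.3  38.1]
shift cm x -0.02 y -0.04 z 0.31 turn 0.001
```

```bash
for i in 1 2; do :; done; python3 -m creep '[[[0,0,0.2,0,0.5],[0,0,0.1,0,0.5]]]' 110; python3 pan.py -35 -63.3 35; python3 -m creep '[[[0,0,0.2,0,0.5]]]' 110; python3 pan.py -35 -63.3 35
```

```text
clock: 13.6
eef_pos: [512.4, -99.2, 84.0]
tcp_rot: [179.5, 0.5, 5.3]
force: [-0.0, -0.2, -1.7]
opening: 22.7
clock 13.60 eef [512.4 -99.2  84. ] rot [179.53   0.46   5.27] open 22.7 F [-0.  -0.2 -1.7] M [0.02 0.09 0.  ]
pan hopper [-34.8 -63.6  34.6] strike-rel [-92.8 -73.6 -91.4] pan world [559.6 -93.2  34.6]
shift cm x -0.02 y -0.03 z -0.04 turn 0.001
clock: 13.72
eef_pos: [512.7, -99.2, 83.6]
tcp_rot: [179.5, 0.5, 5.3]
force: [-4.2, 1.9, 15.1]
opening: 22.7
clock 13.72 eef [512.7 -99.2  83.6] rot [179.5    0.52   5.26] open 22.7 F [-4.2  1.9 15.1] M [ 0.08  1.63 -0.03]
pan hopper [-34.6 -63.7  34.2] strike-rel [-92.6 -73.7 -91.8] pan world [559.9 -93.3  34.2]
shift cm x -0.04 y -0.04 z -0.08 turn 0.001
```

```bash
python3 -m creep '[[[0.8,0,0.08,0,0.5],[1,0,0.11,0,0.5],[1,0,0.11,0,0.5],[1,0,0.11,0,0.5]]]' 115; python3 pan.py 0 -63.3 31;  python3 - <<'E'
from pan import *
w=get_image('wrist');crop(w,200,460,90,300,3,'w12.png')
E
```

```text
clock: 14.22
eef_pos: [545.7, -97.4, 80.1]
tcp_rot: [179.4, 1.4, 5.2]
force: [-8.1, 0.2, 11.7]
opening: 22.5
clock 14.22 eef [545.7 -97.4  80.1] rot [179.36   1.44   5.17] open 22.5 F [-8.1  0.2 11.7] M [-0.26  2.56 -0.03]
pan hopper [ -2.3 -65.1  29.9] strike-rel [-60.3 -75.1 -96.1] pan world [592.2 -91.8  29.9]
shift cm x 0.23 y -0.18 z -0.12 turn -0.001
```

View pics/w12.png

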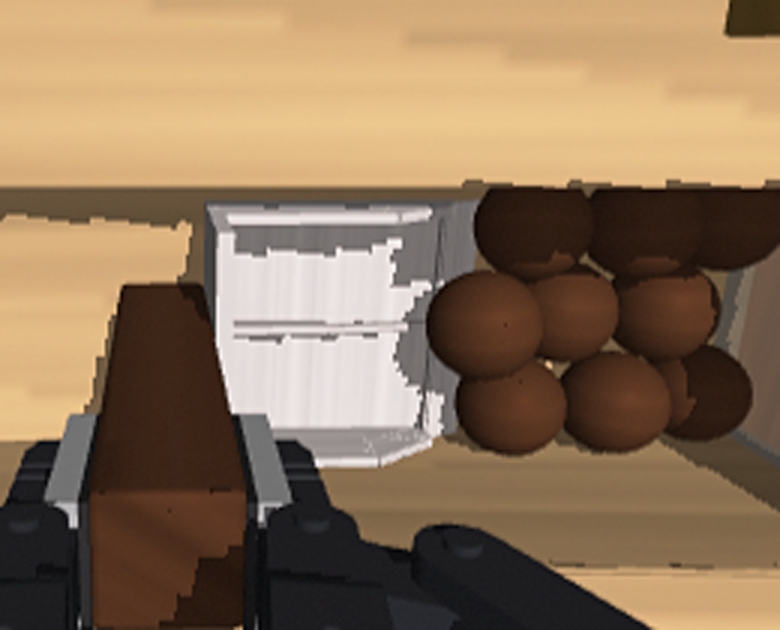

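```bash
python3 -m creep '[[[1,-0.1,0.1,0,0.5],[1,-0.05,0.1,0,0.5],[1,0,0.1,0,0.5]]]' 115; python3 pan.py 40 -63.3 31;  python3 - <<'E'
from pan import *
w=get_image('wrist');crop(w,200,460,90,300,3,'w13.png')
E
```

```text
clock: 14.65
eef_pos: [567.0, -95.5, 77.6]
tcp_rot: [179.2, 3.0, 5.0]
force: [-11.4, -0.3, 17.0]
opening: 22.9
clock 14.65 eef [567.  -95.5  77.6] rot [179.19   3.01   5.05] open 22.9 F [-11.4  -0.3  17. ] M [-0.24  4.07 -0.12]
pan hopper [ 17.7 -65.3  26.1] strike-rel [-40.3 -75.3 -99.9] pan world [612.  -90.2  26.1]
shift cm x 2.21 y -0.20 z -0.61 turn -0.003
```

View pics/w13.png

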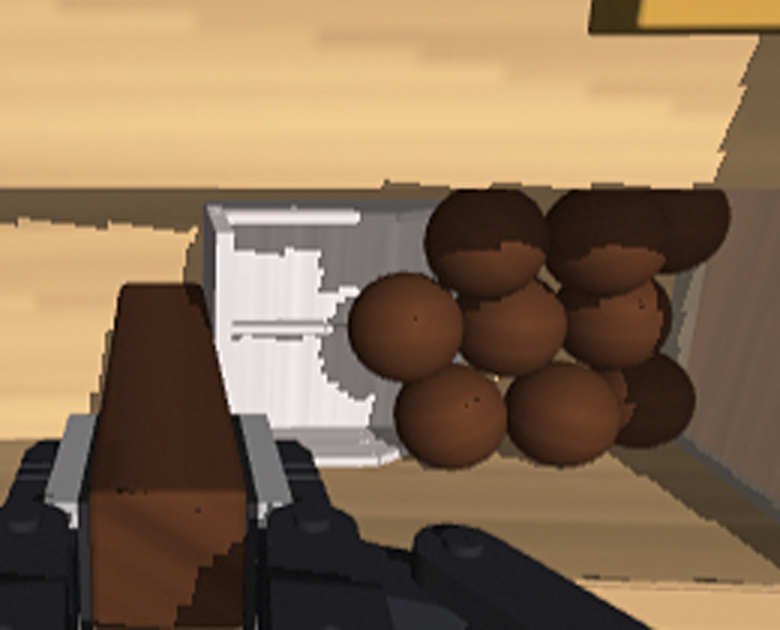

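```bash
python3 -m creep '[[[1,-0.05,0.06,0,0.5],[1.1,-0.05,0.05,0,0.5],[1.1,0,0.05,0,0.5]]]' 115; python3 pan.py 70 -63.3 20;  python3 - <<'E'
from pan import *
w=get_image('wrist');crop(w,200,460,90,300,3,'w14.png')
E
```

```text
clock: 15.08
eef_pos: [592.7, -93.9, 74.8]
tcp_rot: [179.0, 4.2, 4.9]
force: [-8.4, 0.4, 9.9]
opening: 22.5
clock 15.07 eef [592.7 -93.9  74.8] rot [179.02   4.18   4.89] open 22.5 F [-8.4  0.4  9.9] M [ 0.05  2.84 -0.05]
pan hopper [ 42.4 -66.4  22.4] strike-rel [ -15.6  -76.4 -103.6] pan world [636.7 -89.   22.4]
shift cm x 2.77 y -0.32 z 0.03 turn -0.006
```

View pics/w14.png

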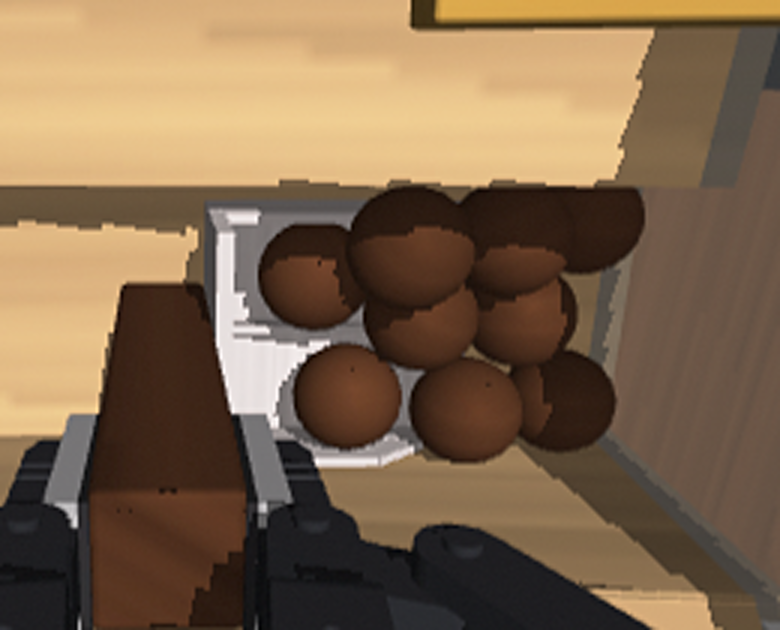

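```bash
python3 -m creep '[[[0.9,-0.1,0.0,0,0.5],[0.8,-0.1,0.0,0,0.5]]]' 115; python3 pan.py 78 -63.3 20;  python3 - <<'E'
from pan import *
w=get_image('wrist');crop(w,200,460,90,300,3,'w15.png')
E
```

```text
clock: 15.38
eef_pos: [603.8, -92.4, 73.5]
tcp_rot: [178.9, 5.2, 4.8]
force: [-14.7, -1.7, 13.9]
opening: 22.4
clock 15.38 eef [603.8 -92.4  73.5] rot [178.88   5.25   4.78] open 22.4 F [-14.7  -1.7  13.9] M [-0.42  4.15 -0.06]
pan hopper [ 52.6 -66.2  20.3] strike-rel [  -5.4  -76.2 -105.7] pan world [646.9 -87.8  20.3]
shift cm x 2.53 y -0.30 z -0.21 turn -0.008
```

View pics/w15.png

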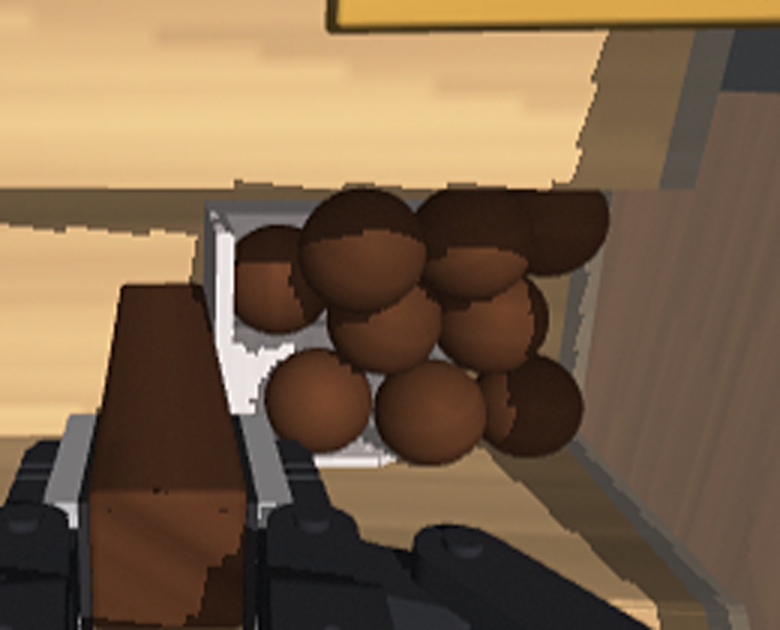

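```bash
python3 -m creep '[[[0.9,-0.1,-0.04,0,0.5],[0.9,-0.1,-0.04,0,0.5]]]' 115; python3 pan.py 78 -63.3 20;  python3 - <<'E'
from pan import *
w=get_image('wrist');crop(w,200,460,90,300,3,'w16.png')
E
```

```text
clock: 15.68
eef_pos: [611.7, -91.5, 74.4]
tcp_rot: [178.7, 6.8, 4.6]
force: [-21.7, -1.1, 27.2]
opening: 22.5
clock 15.68 eef [611.7 -91.5  74.4] rot [178.67   6.81   4.61] open 22.5 F [-21.7  -1.1  27.2] M [-0.27  5.43 -0.02]
pan hopper [ 59.1 -66.2  20. ] strike-rel [   1.1  -76.2 -106. ] pan world [653.3 -87.3  20. ]
shift cm x 1.88 y -0.31 z -0.23 turn -0.011
```

View pics/w16.png

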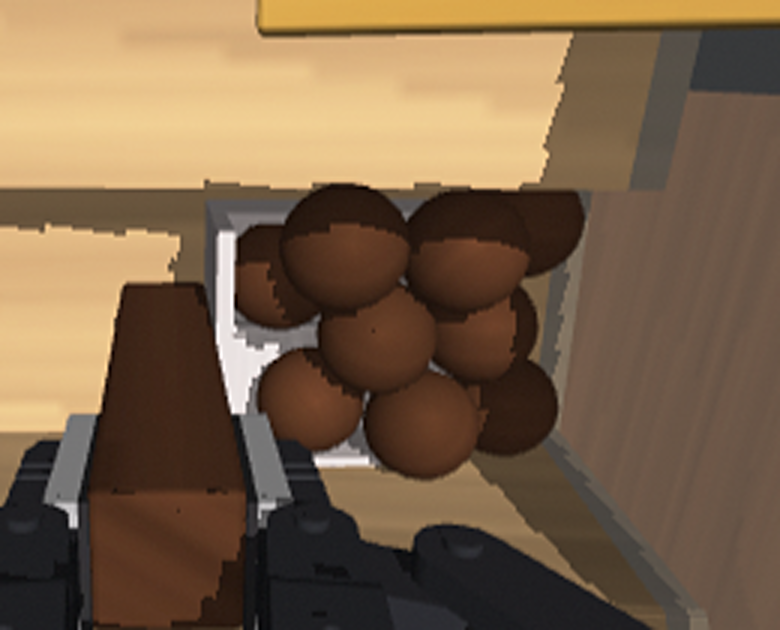

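```bash
python3 -m creep '[[[0.9,-0.1,-0.12,0,0.5],[0.9,-0.1,-0.12,0,0.5]]]' 115; python3 pan.py 78 -63.3 20;  python3 - <<'E'
from pan import *
w=get_image('wrist');crop(w,200,460,90,300,3,'w17.png')
E
```

```text
clock: 15.98
eef_pos: [614.7, -90.9, 77.3]
tcp_rot: [178.5, 9.0, 4.4]
force: [-16.1, -0.7, 18.2]
opening: 23.3
clock 15.97 eef [614.7 -90.9  77.3] rot [178.45   9.02   4.39] open 23.3 F [-16.1  -0.7  18.2] M [-0.12  4.43  0.01]
pan hopper [ 59.9 -66.2  21.4] strike-rel [   1.9  -76.2 -104.6] pan world [654.2 -87.2  21.4]
shift cm x 1.80 y -0.32 z -0.16 turn -0.014
```

View pics/w17.png

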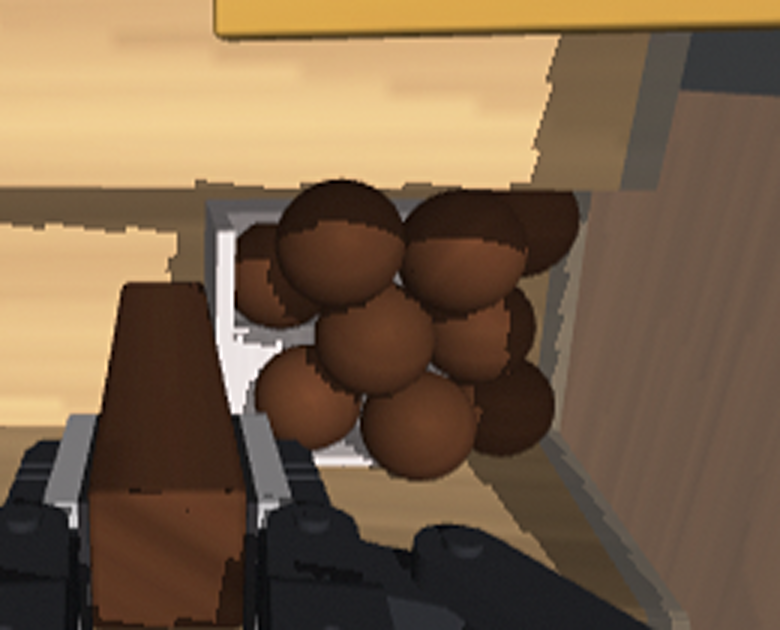

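```bash
python3 -m creep '[[[-0.1,0,0.3,0,0.5],[-0.1,0,0.3,0,0.5]]]' 115; python3 pan.py 78 -63.3 20
```

```text
clock: 16.27
eef_pos: [614.2, -90.8, 76.9]
tcp_rot: [178.4, 8.9, 4.3]
force: [-5.5, -0.2, 11.5]
opening: 22.7
clock 16.27 eef [614.2 -90.8  76.9] rot [178.39   8.95   4.31] open 22.7 F [-5.5 -0.2 11.5] M [ 0.28  0.96 -0.03]
pan hopper [ 59.5 -66.2  21. ] strike-rel [   1.5  -76.2 -105. ] pan world [653.8 -87.2  21. ]
shift cm x 1.84 y -0.31 z -0.20 turn -0.016
```

```bash
python3 -m creep '[[[-0.1,0,0.8,0,0.5],[-0.1,0,0.8,0,0.5]]]' 115; python3 pan.py 78 -63.3 20
```

```text
clock: 16.52
eef_pos: [613.8, -91.1, 76.4]
tcp_rot: [178.2, 8.8, 4.2]
force: [-12.6, 0.3, 31.0]
opening: 22.8
clock 16.52 eef [613.8 -91.1  76.4] rot [178.19   8.79   4.21] open 22.8 F [-12.6   0.3  31. ] M [0.41 2.81 0.1 ]
pan hopper [ 59.3 -66.7  20.6] strike-rel [   1.3  -76.7 -105.4] pan world [653.6 -87.7  20.6]
shift cm x 1.85 y -0.36 z -0.24 turn -0.018
```

```bash
python3 -m creep '[[[-0.8,-0.1,0.1,0,0.5],[-0.8,-0.1,0.1,0,0.5]]]' 115; python3 pan.py 78 -63.3 20;  python3 - <<'E'
from pan import *
w=get_image('wrist');crop(w,200,460,90,300,3,'w18.png')
E
```

```text
clock: 16.77
eef_pos: [601.3, -89.8, 77.8]
tcp_rot: [178.2, 8.3, 4.2]
force: [-0.8, -0.2, -1.5]
opening: 22.6
clock 16.77 eef [601.3 -89.8  77.8] rot [178.18   8.32   4.22] open 22.6 F [-0.8 -0.2 -1.5] M [ 0.05 -0.56 -0.06]
pan hopper [ 47.4 -64.3  22.4] strike-rel [ -10.6  -74.3 -103.6] pan world [641.6 -86.4  22.4]
shift cm x 3.06 y -0.15 z -0.21 turn -0.018
```

View pics/w18.png

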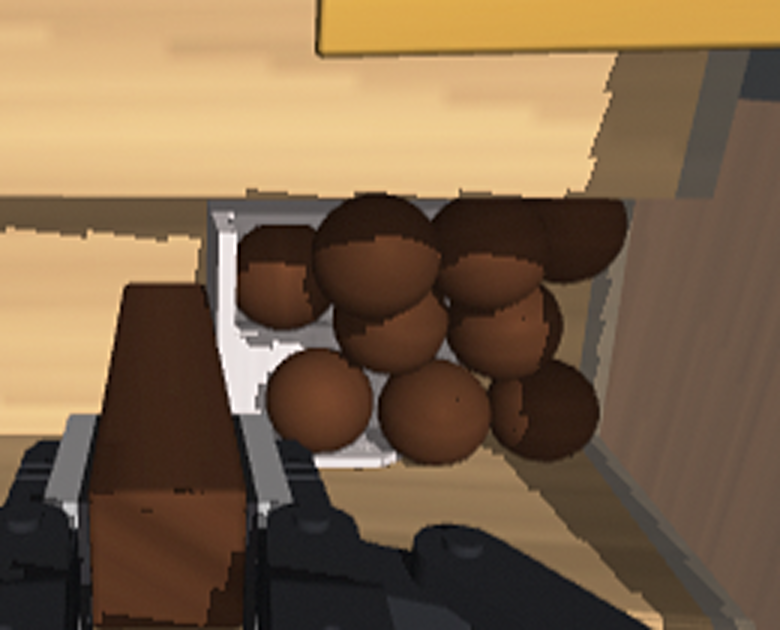

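```bash
python3 -m creep '[[[-0.3,0,0.6,0,0.5],[-0.5,0,0.6,0,0.5],[-0.5,0,0.6,0,0.5]]]' 115; python3 pan.py 78 -63.3 20
```

```text
clock: 17.2
eef_pos: [598.4, -90.3, 75.4]
tcp_rot: [178.1, 6.9, 4.1]
force: [-2.3, -0.7, 15.6]
opening: 22.8
clock 17.20 eef [598.4 -90.3  75.4] rot [178.07   6.88   4.13] open 22.8 F [-2.3 -0.7 15.6] M [ 0.46 -0.17  0.05]
pan hopper [ 45.9 -64.7  21. ] strike-rel [ -12.1  -74.7 -105. ] pan world [640.1 -87.   21. ]
shift cm x 3.20 y -0.19 z -0.29 turn -0.019
```

```bash
python3 -m creep '[[[1,0,-0.05,0,0.5],[1,0,-0.08,0,0.5],[1.3,0,-0.1,0,0.5]]]' 115; python3 pan.py 78 -63.3 20;  python3 - <<'E'
from pan import *
w=get_image('wrist');crop(w,200,460,90,300,3,'w19.png')
E
```

```text
clock: 17.58
eef_pos: [614.8, -90.7, 77.6]
tcp_rot: [177.9, 9.3, 3.9]
force: [-26.9, -0.9, 36.3]
opening: 22.9
clock 17.57 eef [614.8 -90.7  77.6] rot [177.87   9.31   3.92] open 22.9 F [-26.9  -0.9  36.3] M [ 0.25  7.37 -0.07]
pan hopper [ 59.8 -66.9  21.5] strike-rel [   1.8  -76.9 -104.5] pan world [654.1 -87.8  21.5]
shift cm x 1.82 y -0.39 z -0.16 turn -0.023
```

View pics/w19.png

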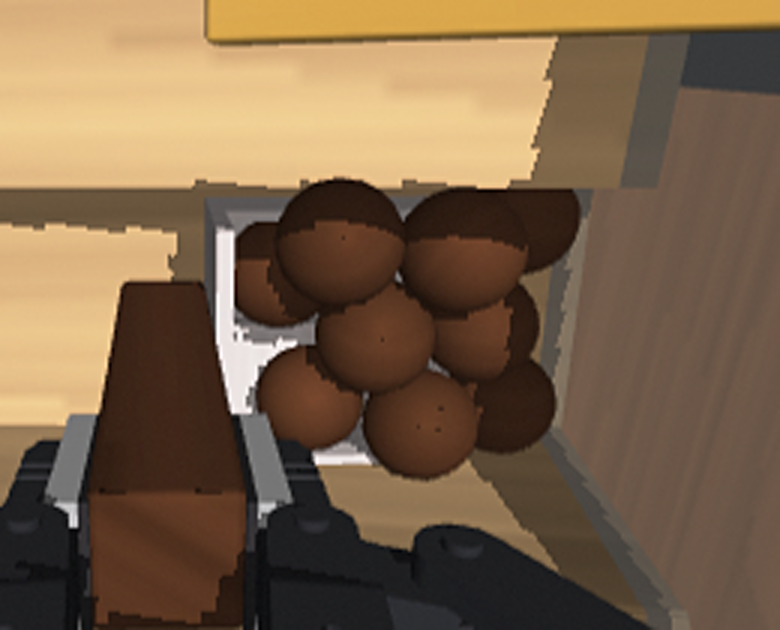

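```bash
python3 -m creep '[[[0.2,-0.1,-0.7,0,0.5],[0,0,-0.8,0,0.5],[0,0,-0.8,0,0.5]]]' 115; python3 pan.py 60 -64 60;  python3 - <<'E'
from pan import *
w=get_image('wrist');crop(w,200,460,90,300,3,'w20.png')
E
```

```text
clock: 18.0
eef_pos: [611.3, -89.3, 92.5]
tcp_rot: [178.0, 10.7, 3.9]
force: [-4.1, -1.3, -5.5]
opening: 22.8
clock 18.00 eef [611.3 -89.3  92.5] rot [177.97  10.66   3.9 ] open 22.8 F [-4.1 -1.3 -5.5] M [-0.19  0.95  0.  ]
pan hopper [ 55.1 -65.   35.4] strike-rel [ -2.9 -75.  -90.6] pan world [649.3 -86.4  35.4]
shift cm x 0.03 y -0.02 z -2.51 turn -0.023
```

View pics/w20.png

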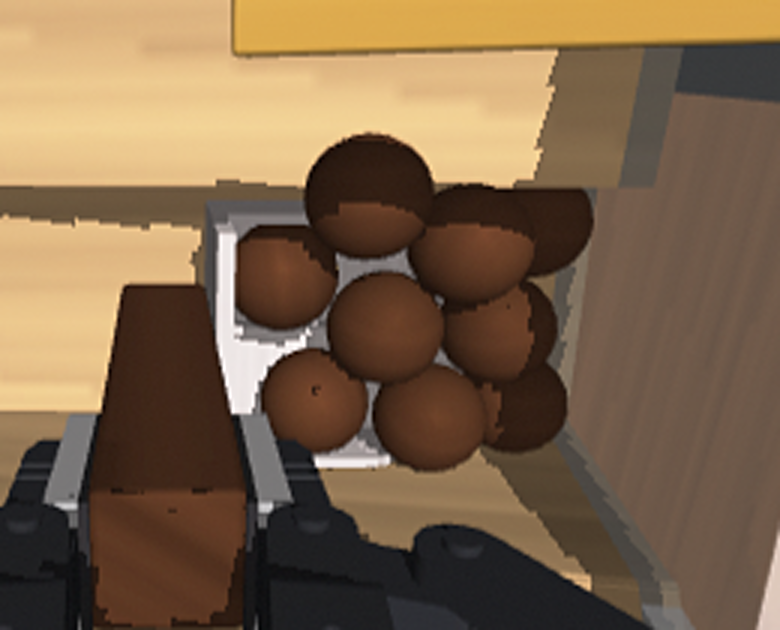

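```bash
python3 -m creep '[[[0,0,-0.8,0,0.5],[0,0,-0.8,0,0.5],[0,0,-0.8,0,0.5],[0,0,0,0,0.5]]]' 115; python3 pan.py 60 -64 60;  python3 - <<'E'
from pan import *
w=get_image('wrist');crop(w,200,460,90,300,3,'w21.png')
E
```

```text
clock: 18.55
eef_pos: [609.4, -89.9, 115.4]
tcp_rot: [177.9, 11.6, 3.9]
force: [-3.7, -0.5, -2.2]
opening: 22.5
clock 18.55 eef [609.4 -89.9 115.4] rot [177.89  11.56   3.9 ] open 22.5 F [-3.7 -0.5 -2.2] M [-0.08  0.94  0.08]
pan hopper [ 52.3 -65.5  57.7] strike-rel [ -5.7 -75.5 -68.3] pan world [646.5 -87.2  57.7]
shift cm x 0.71 y -0.16 z -0.38 turn -0.023
```

View pics/w21.png

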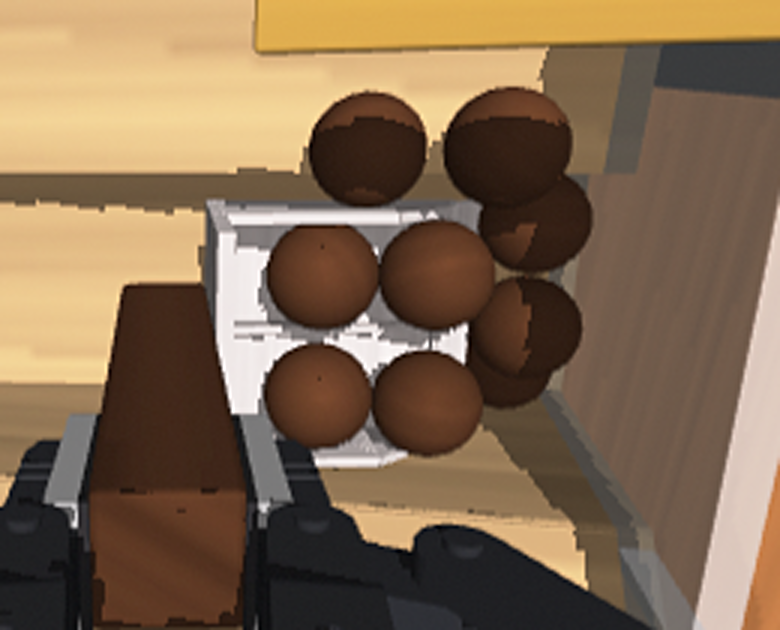

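```bash
python3 -m creep '[[[-0.4,0,-0.5,0,0.5],[-0.2,0,-0.8,0,0.5],[0,0,-0.8,0,0.5],[0,0,0,0,0.5]]]' 115; python3 pan.py 58 -64 85;  cat > wt.py <<'E'
from pan import *
def tl(w,uv,z):
    K=w['mtx'];T=w['T_tool_cam'];d=np.array([(uv[0]-K[0,2])/K[0,0],(uv[1]-K[1,2])/K[1,1],1]);d=T[:3,:3]@d
    return (T[:3,3]+d*(z-T[2,3])/d[2]).round(1)
C=lambda u,v:(200+u/3,90+v/3)
E
python3 - <<'E'
from wt import *
w=get_image('wrist');crop(w,200,460,90,300,3,'w22.png')
T=np.linalg.inv(w['T_tool_cam'])
for a in (-1,1):
  for b in (-1,1):
    q=T@[48+a*15.7,-2+b*16.5,31,1];print('expect place crop',((q[:2]/q[2]*w['mtx'][0,0]+w['mtx'][:2,2]-(200,90))*3).round(0))
E
```

```text
clock: 19.1
eef_pos: [615.9, -87.2, 142.6]
tcp_rot: [178.0, 10.4, 4.0]
force: [0.1, 0.7, -2.6]
opening: 22.9
clock 19.10 eef [615.9 -87.2 142.6] rot [177.96  10.43   3.96] open 22.9 F [ 0.1  0.7 -2.6] M [ 0.03 -0.27  0.03]
pan hopper [ 60.1 -63.4  85.7] strike-rel [  2.1 -73.4 -40.3] pan world [654.1 -84.3  85.7]
shift cm x -0.19 y 0.06 z 0.11 turn -0.022
expect place crop [285. 282.]
expect place crop [280. 397.]
expect place crop [402. 282.]
expect place crop [392. 397.]
```

View pics/w22.png

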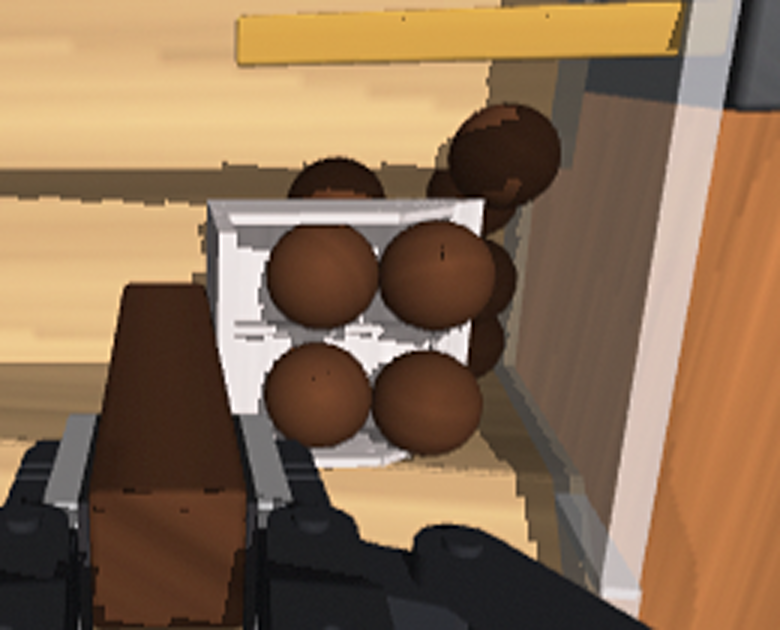

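```bash
python3 - <<'E'
from wt import *
w=get_image('wrist');st=get_state()
g=w['color'];crop(w,270,440,85,120,4.5,'w23.png')
R=Rm(st['tcp_rot'])
p=RH.T@(st['eef_pos']+R@OFF-Q);print('pan',p)
for uv in (C(237,19),C(238,63),C(680,5),C(680,52)): print((RH.T@(onz(w,uv,142,st)-Q)).round(1))
# wall top
for uv in (C(735,0),C(683,85),C(605,590)): print('wall',(RH.T@(onz(w,uv,145,st)-Q)).round(1))
E
```

```text
pan [ 58.72463973 -63.39937316  84.50317952]
[ 37.4  19.3 142. ]
[ 37.7  10.7 142. ]
[120.   19.4 142. ]
[121.2  11.  142. ]
wall [127.9  19.8 145. ]
wall [121.5   5.1 145. ]
wall [ 122.3 -105.7  145. ]
```

View pics/w23.png

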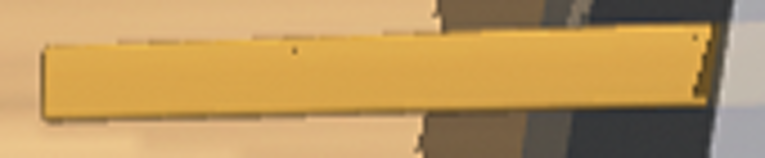

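```bash
python3 -m creep '[[[-0.6,0,0,0,0.5],[-0.5,0,-0.1,-0.01,0.5],[0,0,0,-0.01,0.5]]]' 115; python3 pan.py 47.6 -64 87.5;  
python3 - <<'E'
from wt import *
w=get_image('wrist');cv2.imwrite('pics/w24.png',w['color'][:,:,::-1])
s=get_image('side');crop(s,200,350,130,260,5,'s24.png')
E
```

```text
clock: 19.58
eef_pos: [603.0, -88.0, 143.8]
tcp_rot: [178.2, 10.7, 5.2]
force: [-0.4, 0.4, -3.1]
opening: 22.5
clock 19.57 eef [603.  -88.  143.8] rot [178.22  10.67   5.21] open 22.5 F [-0.4  0.4 -3.1] M [ 0.05 -0.26  0.02]
pan hopper [ 47.  -61.9  86.7] strike-rel [-11.  -71.9 -39.3] pan world [640.9 -84.1  86.7]
shift cm x 0.05 y 0.21 z -0.08 turn -0.000
```

View pics/w24.png

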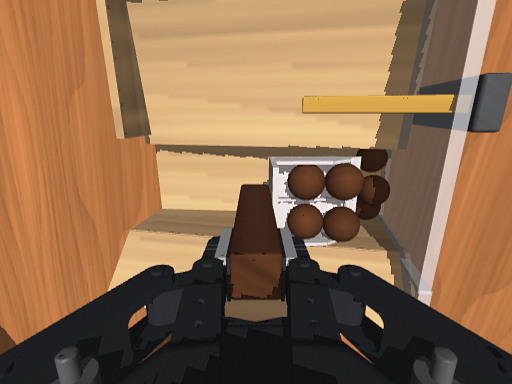

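View pics/s24.png

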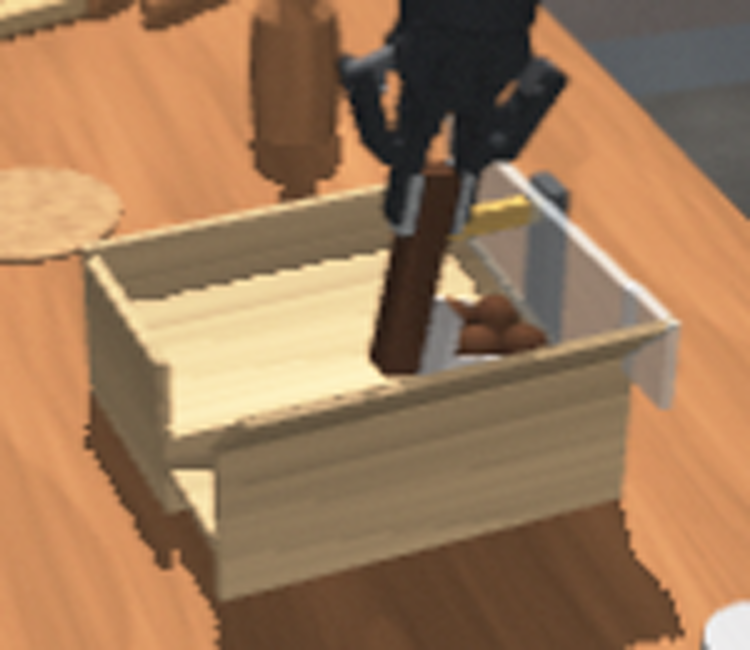

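```bash
python3 - <<'E'
from wt import *
w=get_image('wrist')
D=lambda u,v:(u,v)
for uv in ((306,181),(344,182),(304,221),(341,224)): print(tl(w,uv,31)-OFF)
E
python3 pan.py 47.6 -20 87.5; python3 -m creep '[[[0,-0.5,0,0,0.5],[0,-1,0,0,0.5],[0,-1,0,0,0.5],[0,-1,0,0,0.5],[0,-0.7,0,0,0.5]]]' 115; python3 pan.py 47.6 10 87.5
```

```text
[ -6.9 -18.9 -18. ]
[ 23.7 -18.1 -18. ]
[ -6.9  15.4 -18. ]
[ 24.4  18.1 -18. ]
clock 19.73 eef [603.5 -87.9 143.7] rot [178.23  10.65   5.17] open 22.9 F [-0.1 -0.6 -2.6] M [ 0.13 -0.27 -0.03]
pan hopper [ 47.4 -61.9  86.6] strike-rel [-10.6 -71.9 -39.4] pan world [641.4 -84.   86.6]
shift cm x -0.00 y -4.18 z -0.22 turn -0.001
clock: 20.35
eef_pos: [599.3, -42.3, 142.1]
tcp_rot: [178.3, 10.6, 5.2]
force: [0.0, 0.4, -1.6]
opening: 23.0
clock 20.35 eef [599.3 -42.3 142.1] rot [178.29  10.64   5.23] open 23.0 F [ 0.   0.4 -1.6] M [ 0.1  -0.32 -0.02]
pan hopper [ 47.5 -16.   85.1] strike-rel [-10.5 -26.  -40.9] pan world [637.2 -38.3  85.1]
shift cm x -0.03 y -2.59 z -0.32 turn 0.000
```

```bash
python3 -m creep '[[[0,-0.7,-0.2,0,0.5],[0,-0.9,-0.1,0,0.5],[0,-0.9,-0.05,0,0.5],[0,-0.7,-0.03,0,0.5]]]' 115; python3 pan.py 47.6 62 87.5
python3 - <<'E'
from wt import *
w=get_image('wrist');crop(w,200,460,90,300,3,'w25.png')
E
```

```text
clock: 20.85
eef_pos: [596.9, -7.9, 145.3]
tcp_rot: [178.3, 10.6, 5.2]
force: [-0.7, -0.3, -2.3]
opening: 22.8
clock 20.85 eef [596.9  -7.9 145.3] rot [178.28  10.62   5.25] open 22.8 F [-0.7 -0.3 -2.3] M [ 0.05 -0.28 -0.04]
pan hopper [48.2 18.5 88.3] strike-rel [ -9.8   8.5 -37.7] pan world [634.8  -3.9  88.3]
shift cm x -0.04 y -4.35 z -0.04 turn 0.001
```

View pics/w25.png

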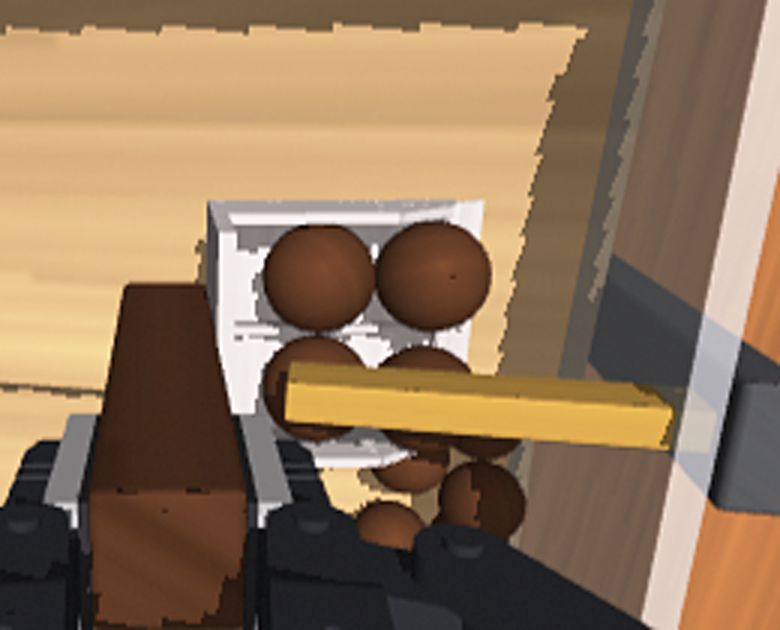

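```bash
python3 -m creep '[[[0,-0.7,-0.0,0,0.5],[0,-0.9,-0.02,0,0.5],[0,-0.9,-0.02,0,0.5],[0,-0.9,-0.03,0,0.5],[0,-0.7,-0.05,0,0.5]]]' 115; python3 pan.py 47.6 62 87.5
python3 -m creep '[[[0,-0.3,-0.3,0,0.5],[0,-0.0,-0.2,0,0.5],[0,0,0,0,0.5]]]' 115; python3 pan.py 47.6 62 87.5
python3 - <<'E'
from wt import *
w=get_image('wrist');crop(w,200,460,90,300,3,'w26.png')
E
```

```text
clock: 21.52
eef_pos: [592.6, 36.4, 145.1]
tcp_rot: [178.3, 10.6, 5.3]
force: [0.7, 0.1, -2.8]
opening: 22.5
clock 21.52 eef [592.6  36.4 145.1] rot [178.32  10.63   5.27] open 22.5 F [ 0.7  0.1 -2.8] M [ 0.09 -0.28 -0.  ]
pan hopper [48.  63.1 88.1] strike-rel [-10.   53.1 -37.9] pan world [630.6  40.5  88.1]
shift cm x -0.03 y 0.10 z 0.07 turn 0.001
clock: 21.9
eef_pos: [593.4, 40.5, 150.5]
tcp_rot: [178.3, 10.6, 5.3]
force: [0.2, 0.3, -3.4]
opening: 22.6
clock 21.90 eef [593.4  40.5 150.5] rot [178.31  10.61   5.33] open 22.6 F [ 0.2  0.3 -3.4] M [ 0.08 -0.28 -0.01]
pan hopper [49.2 67.1 93.5] strike-rel [ -8.8  57.1 -32.5] pan world [631.4  44.6  93.5]
shift cm x -0.05 y 0.49 z 0.64 turn 0.002
```

View pics/w26.png

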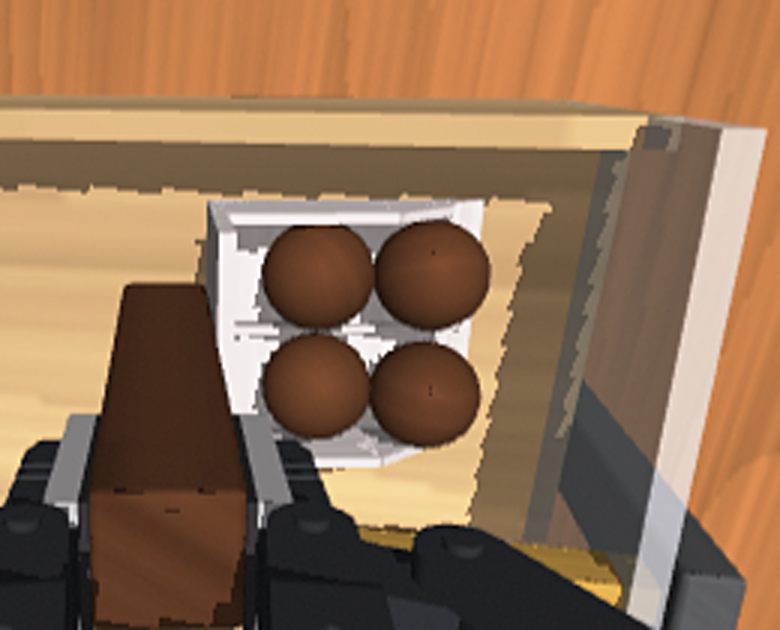

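```bash
python3 pan.py 40 62 155; python3 -m creep '[[[-0.2,0,-0.5,0,0.5],[-0.3,0,-0.9,0,0.5],[-0.4,0,-1.2,0,0.5],[-0.4,0,-1.2,0,0.5],[-0.3,0,-1.0,0,0.5]]]' 115;  python3 -m creep '[[[-0.2,0,-0.8,0,0.5],[-0.1,0,-0.4,0,0.5]]]' 115; cat > mat.py <<'E'
from wt import *
S=get_state();R=Rm(S['tcp_rot']);p=S['eef_pos']+R@OFF
g=np.array([458,318.3,float(sys.argv[1])])
print('pan world',p.round(1),'F',S['force'].round(1),'rot',S['tcp_rot'].round(1),'shift cm',(R.T@(g-p)/10).round(2),'clock',S['clock'])
E
python3 mat.py 155
```

```text
clock 21.95 eef [593.4  40.5 150.5] rot [178.32  10.61   5.33] open 22.8 F [-0.   0.8 -2.1] M [ 0.08 -0.26 -0.01]
pan hopper [49.1 67.1 93.4] strike-rel [ -8.9  57.1 -32.6] pan world [631.3  44.6  93.4]
shift cm x -2.03 y 0.68 z -5.87 turn 0.002
clock: 22.58
eef_pos: [585.8, 40.2, 203.9]
tcp_rot: [178.3, 10.6, 5.2]
force: [-0.6, 0.6, -1.9]
opening: 22.5
clock: 22.82
eef_pos: [585.6, 40.7, 218.4]
tcp_rot: [178.3, 10.5, 5.2]
force: [-0.2, 0.2, -2.5]
opening: 22.9
pan world [623.6  44.8 161.5] F [-0.2  0.2 -2.5] rot [178.3  10.5   5.2] shift cm [-13.64 -28.84   2.32] clock 22.825
```

```bash
python3 -m creep '[[[-0.2,-0.4,0,0,0.5],[-0.4,-0.9,0.05,0,0.5],[-0.6,-1.3,0.1,0,0.5],[-0.8,-1.7,0.1,0,0.5],[-0.9,-1.9,0.1,0,0.5]]]' 115;  python3 -m creep '[[[-0.9,-2,0.1,0,0.5],[-0.9,-2,0.1,0,0.5],[-0.9,-2,0.1,0,0.5],[-0.9,-2,0.1,0,0.5],[-0.9,-2,0.1,0,0.5]]]' 115; python3 mat.py 120
```

```text
clock: 23.45
eef_pos: [547.5, 102.7, 217.1]
tcp_rot: [178.3, 10.7, 5.2]
force: [-0.6, 0.9, -1.9]
opening: 22.8
clock: 24.08
eef_pos: [487.7, 206.7, 218.1]
tcp_rot: [178.3, 10.6, 5.4]
force: [-0.6, -0.5, -2.8]
opening: 22.6
pan world [525.6 210.8 161. ] F [-0.6 -0.5 -2.8] rot [178.3  10.6   5.4] shift cm [ -4.87 -11.48   4.76] clock 24.075
```

```bash
python3 -m creep '[[[-0.8,-1.8,0.3,0,0.5],[-0.8,-1.8,0.5,0,0.5],[-0.8,-1.8,0.6,0,0.5],[-0.7,-1.6,0.8,0,0.5],[-0.6,-1.3,0.8,0,0.5]]]' 115;  python3 -m creep '[[[-0.4,-1,0.8,0,0.5],[-0.2,-0.6,0.6,0,0.5],[0,-0.3,0.3,0,0.5],[0,0,0,0,0.5]]]' 115; python3 mat.py 30;python3 - <<'E'
from wt import *
w=get_image('wrist');crop(w,200,460,90,300,3,'w27.png')
s=get_image('side');crop(s,130,290,90,220,4.5,'s27.png')
E
```

```text
clock: 24.7
eef_pos: [434.3, 290.5, 191.9]
tcp_rot: [178.4, 10.6, 5.4]
force: [-0.3, 1.2, -2.3]
opening: 22.8
clock: 25.2
eef_pos: [422.0, 308.8, 173.5]
tcp_rot: [178.3, 10.7, 5.5]
force: [0.9, -0.9, -1.9]
opening: 22.3
pan world [459.9 312.9 116.4] F [ 0.9 -0.9 -1.9] rot [178.3  10.7   5.5] shift cm [ 1.46 -0.81  8.49] clock 25.2
```

View pics/w27.png

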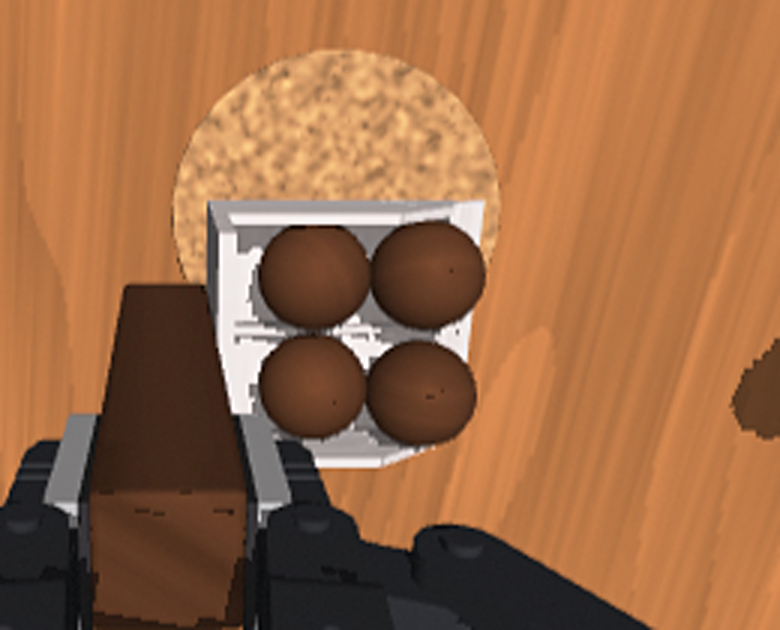

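View pics/s27.png

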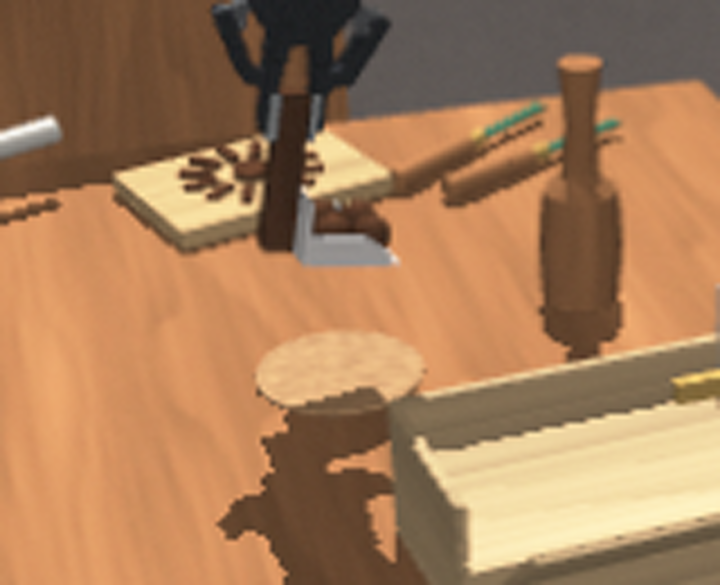

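```bash
python3 - <<'E'
from wt import *
w=get_image('wrist');st=get_state()
for uv in (C(174,205),C(500,205),C(335,48)): print(onz(w,uv,4,st).round(1))
E
python3 -m creep '[[[0.2,-0.1,0.8,0,0.5],[0.25,-0.2,1.3,0,0.5],[0.25,-0.2,1.4,0,0.5],[0.25,-0.2,1.4,0,0.5],[0.2,-0.1,1.2,0,0.5]]]' 115;  python3 -m creep '[[[0.15,0,0.8,0,0.5],[0.1,0,0.4,0,0.5],[0,0,0,0,0.5]]]' 115; python3 mat.py 16
```

```text
[393.2 320.6   4. ]
[526.3 337.5   4. ]
[451.6 391.2   4. ]
clock: 25.98
eef_pos: [423.3, 314.5, 107.9]
tcp_rot: [178.3, 10.5, 5.3]
force: [0.0, -0.4, -3.2]
opening: 22.9
clock: 26.35
eef_pos: [422.6, 313.6, 93.2]
tcp_rot: [178.2, 10.7, 5.3]
force: [0.2, 0.1, -2.3]
opening: 22.5
pan world [460.5 317.6  36.1] F [ 0.2  0.1 -2.3] rot [178.2  10.7   5.3] shift cm [ 0.14 -0.16  2.02] clock 26.35
```

```bash
python3 -m creep '[[[0.1,-0.3,0.8,0,0.5],[0.1,-0.1,0.8,0,0.5],[0.05,0,0.3,0,0.5],[0,0,0,0,0.5]]]' 115; python3 mat.py 12; python3 -m creep '[[[0.05,0,0.3,0,0.5],[0.05,0,0.2,0,0.5]]]' 115; python3 mat.py 12
```

```text
clock: 26.85
eef_pos: [421.9, 317.7, 73.5]
tcp_rot: [178.3, 10.6, 5.3]
force: [-0.7, -0.5, -2.4]
opening: 23.0
pan world [459.8 321.7  16.5] F [-0.7 -0.5 -2.4] rot [178.3  10.6   5.3] shift cm [-0.13  0.31  0.49] clock 26.85
clock: 27.1
eef_pos: [422.1, 317.7, 68.7]
tcp_rot: [178.3, 10.6, 5.3]
force: [-1.3, -1.9, 5.1]
opening: 22.8
pan world [460.1 321.7  11.7] F [-1.3 -1.9  5.1] rot [178.3  10.6   5.3] shift cm [-0.24  0.32  0.03] clock 27.1
```

```bash
python3 -m creep '[[[-0.1,0,0.5,0,0.5],[-0.1,0,0.5,0,0.5]]]' 115; python3 mat.py 12; python3 -m creep '[[[-0.2,0,0.6,0,0.5],[-0.2,0,0.6,0,0.5]]]' 115; python3 mat.py 12
```

```text
clock: 27.35
eef_pos: [421.2, 318.3, 67.8]
tcp_rot: [178.1, 10.3, 5.2]
force: [-4.8, -5.3, 21.9]
opening: 22.8
pan world [459.4 322.2  11. ] F [-4.8 -5.3 21.9] rot [178.1  10.3   5.2] shift cm [-0.19  0.37 -0.06] clock 27.35
clock: 27.6
eef_pos: [420.4, 318.6, 67.0]
tcp_rot: [177.9, 9.7, 5.0]
force: [-4.6, -5.9, 21.9]
opening: 22.8
pan world [459.2 322.2  10.6] F [-4.6 -5.9 21.9] rot [177.9   9.7   5. ] shift cm [-0.18  0.39 -0.1 ] clock 27.6
```

```bash
python3 -m creep '[[[-0.4,0.1,0.7,0,0.5],[-0.4,0.1,0.7,0,0.5],[-0.4,0.1,0.7,0,0.5],[-0.4,0.1,0.7,0,0.5]]]' 115; python3 mat.py 12
```

```text
clock: 28.1
eef_pos: [418.0, 318.4, 64.1]
tcp_rot: [178.0, 7.7, 4.8]
force: [-4.4, -5.1, 20.8]
opening: 23.3
pan world [458.8 322.2   9.1] F [-4.4 -5.1 20.8] rot [178.    7.7   4.8] shift cm [-0.15  0.39 -0.26] clock 28.1
```

Levelling at about 0.5° per row; continue.

```bash
python3 -m creep '[[[-0.45,0.1,0.7,0,0.5],[-0.45,0.1,0.7,0,0.5],[-0.45,0.1,0.7,0,0.5],[-0.45,0.1,0.7,0,0.5],[-0.45,0.1,0.7,0,0.5]]]' 115; python3 mat.py 12; python3 -m creep '[[[-0.45,0.1,0.6,0,0.5],[-0.45,0.1,0.6,0,0.5],[-0.45,0.1,0.6,0,0.5],[-0.45,0.1,0.6,0,0.5]]]' 115; python3 mat.py 12
```

```text
clock: 28.72
eef_pos: [415.1, 318.4, 60.1]
tcp_rot: [178.1, 5.0, 4.6]
force: [-4.4, -6.8, 22.6]
opening: 22.9
pan world [458.5 322.4   7.1] F [-4.4 -6.8 22.6] rot [178.1   5.    4.6] shift cm [-0.12  0.42 -0.47] clock 28.725
clock: 29.22
eef_pos: [413.1, 318.2, 57.2]
tcp_rot: [178.3, 2.9, 4.5]
force: [-3.4, -4.9, 19.1]
opening: 23.2
pan world [458.4 322.3   5.8] F [-3.4 -4.9 19.1] rot [178.3   2.9   4.5] shift cm [-0.1   0.42 -0.6 ] clock 29.225
```

```bash
python3 -m creep '[[[-0.45,0.1,0.6,0,0.5],[-0.45,0.1,0.6,0,0.5],[-0.45,0.1,0.6,0,0.5],[-0.4,0.1,0.5,0,0.5]]]' 115; python3 mat.py 12; python3 -m creep '[[[-0.3,0.1,0.5,0,0.5],[-0.3,0.1,0.5,0,0.5]]]' 115; python3 mat.py 12;python3 - <<'E'
from wt import *
w=get_image('wrist');crop(w,200,460,90,300,3,'w28.png')
s=get_image('side');crop(s,130,290,90,220,4.5,'s28.png')
E
```

```text
clock: 29.72
eef_pos: [411.5, 318.2, 54.7]
tcp_rot: [178.4, 1.0, 4.3]
force: [-2.5, -4.7, 13.6]
opening: 22.5
pan world [458.4 322.4   4.8] F [-2.5 -4.7 13.6] rot [178.4   1.    4.3] shift cm [-0.09  0.43 -0.71] clock 29.725
clock: 29.98
eef_pos: [410.8, 318.3, 53.7]
tcp_rot: [178.4, 0.3, 4.2]
force: [-5.6, -6.5, 20.4]
opening: 22.6
pan world [458.4 322.4   4.4] F [-5.6 -6.5 20.4] rot [178.4   0.3   4.2] shift cm [-0.07  0.43 -0.75] clock 29.975
```

View pics/w28.png

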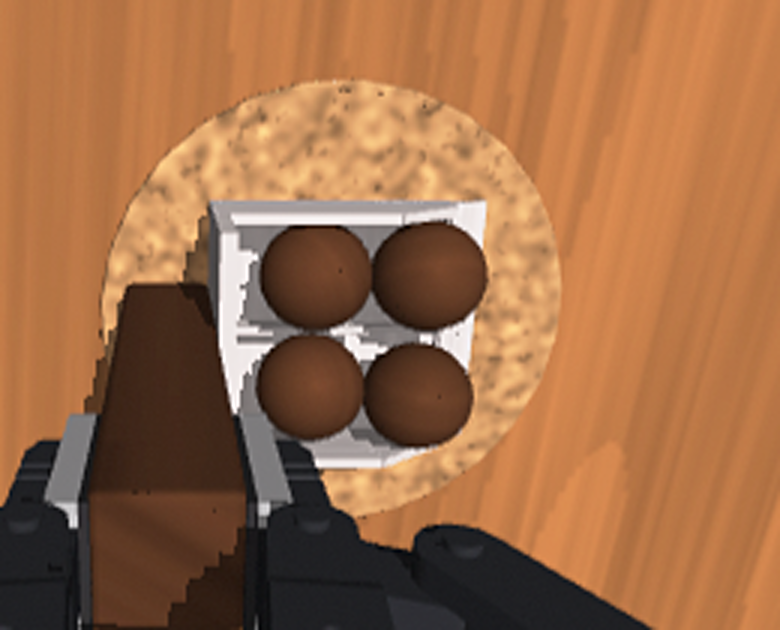

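View pics/s28.png

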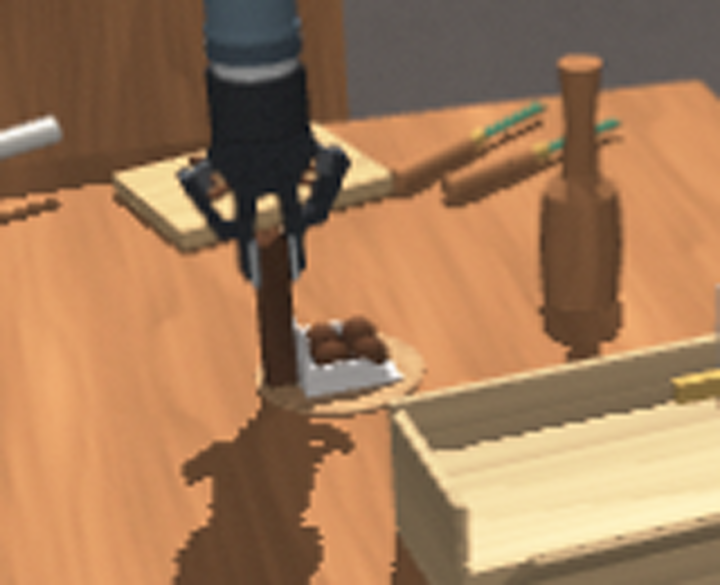

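```bash
python3 -m creep '[[[-0.2,0.05,0.4,0,0.5],[0,0,0,0,0.5]]]' 60; python3 mat.py 4; python3 -m creep '[[[0,0,0,0,0.5],[0,0,0,0,2.5],[0,0,0,0,3],[0,0,0,0,4],[0,0,0,0,5]]]' 20; python3 mat.py 4;python3 - <<'E'
from wt import *
w=get_image('wrist');crop(w,200,460,90,300,3,'w29.png')
E
```

```text
clock: 30.32
eef_pos: [411.4, 318.9, 54.8]
tcp_rot: [178.4, -0.1, 4.2]
force: [0.6, 0.8, -3.1]
opening: 22.4
pan world [459.4 323.1   5.8] F [ 0.6  0.8 -3.1] rot [ 1.784e+02 -1.000e-01  4.200e+00] shift cm [-0.17  0.46  0.2 ] clock 30.325
clock: 30.95
eef_pos: [411.5, 319.6, 54.6]
tcp_rot: [178.5, -0.1, 4.2]
force: [-0.1, 1.0, -0.1]
opening: 50.5
pan world [459.4 323.8   5.6] F [-0.1  1.  -0.1] rot [ 1.785e+02 -1.000e-01  4.200e+00] shift cm [-0.18  0.54  0.17] clock 30.95
```

View pics/w29.png

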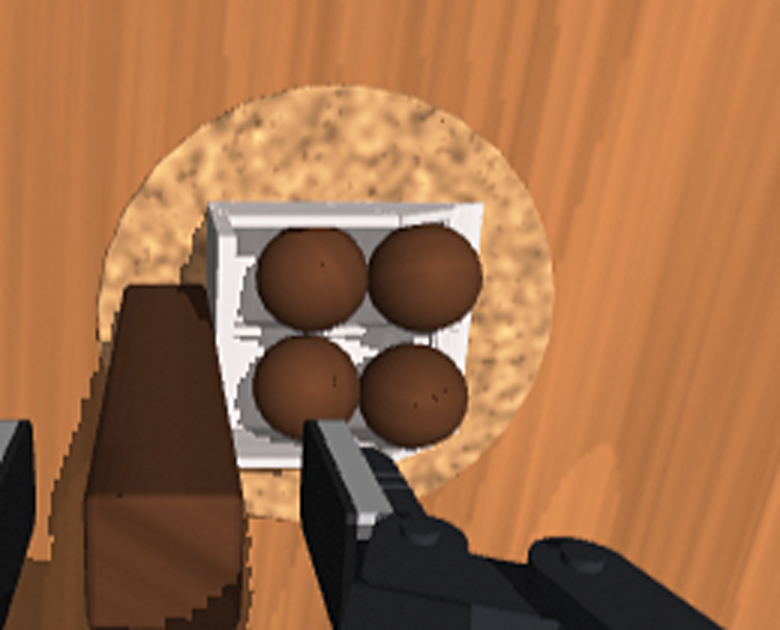

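```bash
python3 -m creep '[[[0,0,-0.5,0,6],[0,0,-1,0,6],[0,0,-2,0,6],[0,0,-2.5,0,6],[0,0,-3,0,6]]]' 20; python3 -m creep '[[[0,0,-3,0,6],[0,0,-3,0,6],[0,0,-3,0,6],[0,0,-1.5,0,6],[0,0,0,0,6]]]' 20; python3 - <<'E'
from wt import *
w=get_image('wrist');cv2.imwrite('pics/w30.png',w['color'][:,:,::-1])
s=get_image('side');crop(s,130,370,90,310,3,'s30.png')
t=get_image('top');cv2.imwrite('pics/t30.png',t['color'][:,:,::-1])
E
```

```text
clock: 31.62
eef_pos: [410.1, 321.5, 148.6]
tcp_rot: [178.4, 0.1, 4.3]
force: [0.1, 0.4, 0.3]
opening: 60.0
clock: 32.25
eef_pos: [410.8, 327.8, 266.9]
tcp_rot: [178.7, -0.7, 4.4]
force: [-0.1, -0.7, -0.5]
opening: 60.1
```

View pics/w30.png

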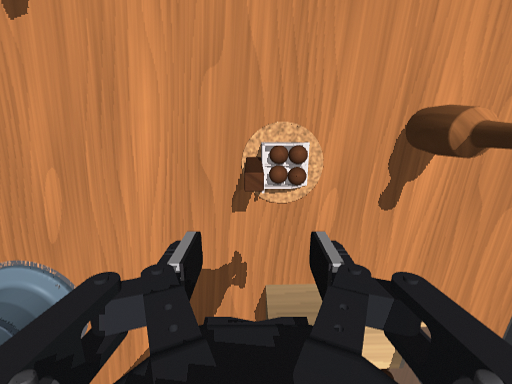

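View pics/s30.png

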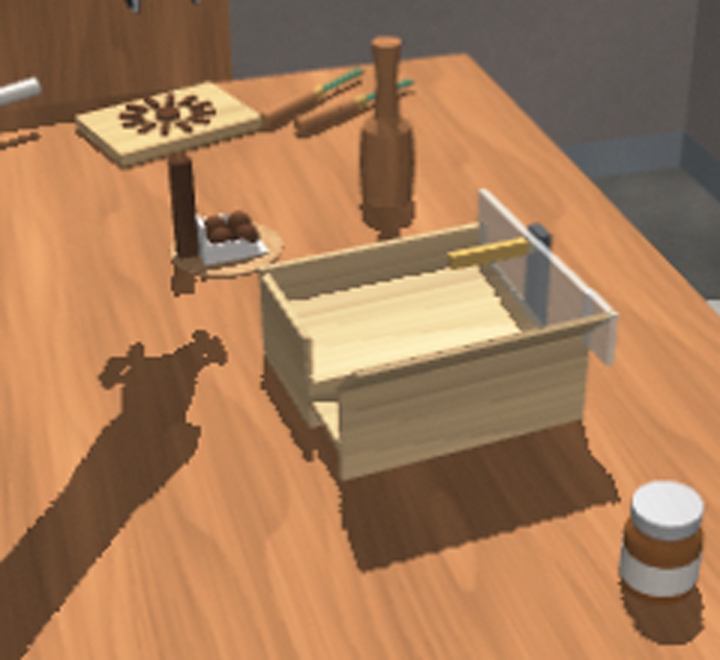

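View pics/t30.png

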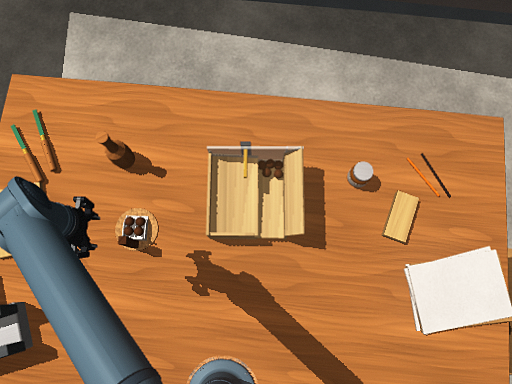

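```bash
python3 - <<'E'
from wt import *
s=get_image('side');t=get_image('top');w=get_image('wrist');st=get_state()
crop(s,180,230,135,185,12,'s31.png');crop(t,110,170,200,260,10,'t31.png');crop(t,250,300,145,195,10,'t32.png');crop(w,230,340,110,210,6,'w31.png')
for p in ((412,319,125),(412,319,4),(459,323,4)): print(p,(proj(s,p)-(180,135))*12,(proj(w,p,st)-(230,110))*6,(proj(t,p)-(110,200))*10)
E
```

```text
(412, 319, 125) [114.85982442 100.88008731] [154.6573061  430.42362245] [118.20723162 395.51286306]
(412, 319, 4) [146.73523258 468.73347368] [151.40401005 322.15882465] [241.886917  436.9502386]
(459, 323, 4) [298.65899934 439.11346717] [324.07062233 320.66567958] [252.59111941 287.09835356]
```

View pics/s31.png

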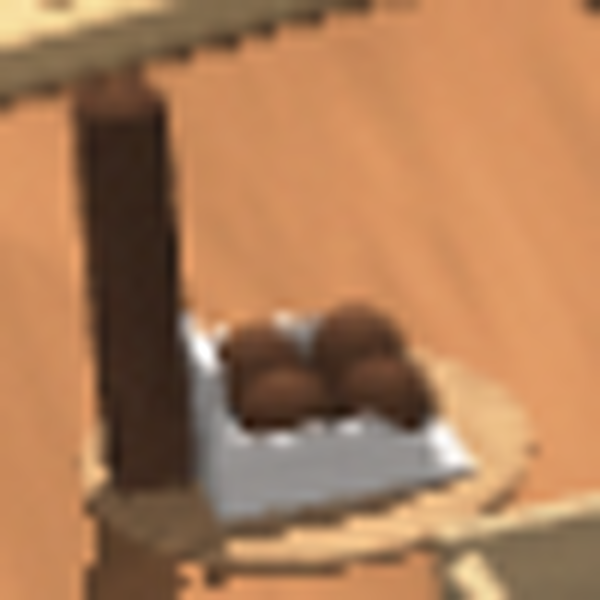

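View pics/t32.png

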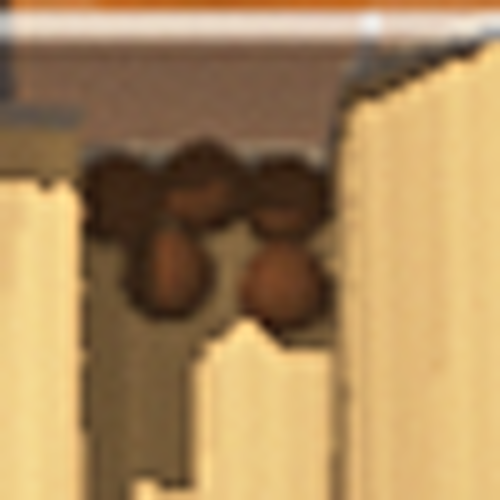

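View pics/w31.png

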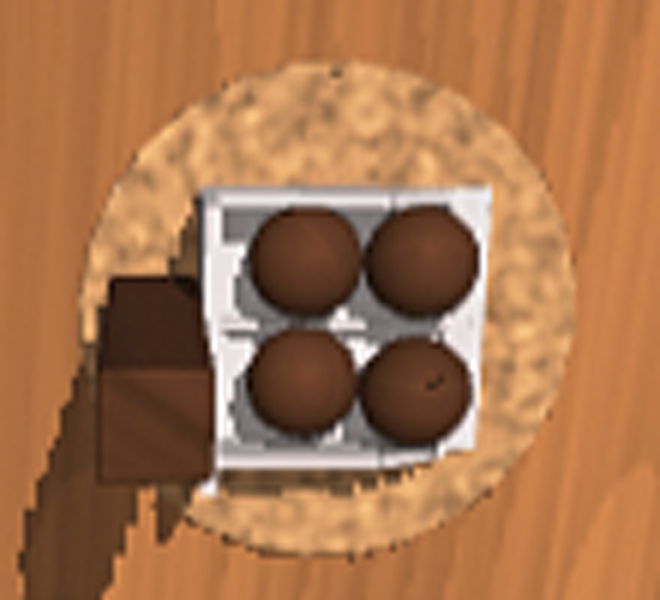

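```bash
python3 -c "
from cell import *
print(finish_job()); print(get_state()['clock'])"
```

```text
the job is handed in; nothing more can be done
None
the job is handed in; nothing more can be done
```

I gripped the scoop, pushed it down the chute and lifted it with exactly four balls. I then drew it sideways under the strike bar, set it on the mat, levelled it, let go and raised the arm clear. The job was handed in at about 32 s of the 72 s allowed; it reported no verdict.

**Last checks**
- **Scoop:** it stands upright with its pan about 3 to 6 mm from the mat's centre and one ball in each of its four places.
- **Other balls:** the remaining five are at the low end of the chute.
- **Bystanders:** the mallet, jar and block look unmoved in the top and side views.
- **Pass under the bar:** the scoop's middle went through about 38 mm below the bar's edge and 10 mm to the near side of the strike point. It was then held about 52 to 57 mm beyond the bar.

**What failed or disagreed**
- **First grasp missed.** The real fingertips sit about 39 mm behind the reported TCP, so the fingers closed above the handle. I measured this in the side and wrist views and gripped lower.
- **Nothing was struck off.** The extra balls had already rolled off during the lift, so the bar had no surplus to remove.
- **The tool tilted up to 11.6° nose-down while pushing in the chute.** I carried the scoop tilted and levelled it by pressing it on the mat, where the tool pitch came back to about 0°.
- **Camera readings disagreed.** The wrist camera put the strike bar about 5 mm to the left (y) and 2 mm further away than the fixed cameras did; I allowed for this.
- **The balls sit forward in their lanes.** They are an estimated 5 to 8 mm ahead of their nominal places, inside the 13 mm tolerance; the exact places aren't given, so I could not check this more closely.

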